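Pull-test the sample carry handles

ROBOT

A 7-joint arm with a two-finger parallel gripper is mounted at the origin on the work surface. World frame = base frame: x ahead of the robot, y to its left, z up, the work surface at z = 0. Lengths are in m, angles in rad, forces in N, time in s.
With the tool pointing down it reaches from about 0.4 to 0.85 m from the base axis. Payload 4.5 kg.
Tool frame: the origin (TCP) lies midway between the tips of the shut fingers; the grasp point (between the pads) lies 19 mm behind it; z points along the fingers, y is the line along which they close (so a half turn about z gives the same grasp; the last joint's range is limited). The gripper opens to 88 mm and grips with 3 to 60 N. Pads are 18 mm wide; open, the fingers measure 123 mm over their backs; the gripper's body (75 mm by 187 mm) begins 45 mm behind the grasp point.
Start: joints at [-1.193, 0.689, -0.195, 1.565, 0.157, 0.902, -0.215], TCP at [0.211, 0.588, 0.239] pointing down, gripper open.
Joint ranges: [-3.01, 3.01], [-0.46, 2.08], [-1.47, 1.51], [0.13, 2.56], [-1, 4.14], [0.04, 2.09], [-2.66, 2.66]. Speed limits (rad/s): [2.57, 2.57, 3.14, 3.14, 3.14, 3.14, 3.14].

INTERFACE

Orientations are given as a unit quaternion [x, y, z, w].
In Python, from plant import r gives the robot as it stands.
- The arm moves only by the tool move_arm, never from a script. Its argument "targets" is a list that holds one entry, the list of rows, each a list of 7 numbers: the opening, from 0 (shut) to 1 (fully open), then the shift along the tool's x, y, z in mm, then the turn, a rotation vector about the tool's x, y, z in degrees. In form: [[[claw, dx, dy, dz, ax, ay, az], ...]]. A call has 1 to 10 rows; each row is the pose to reach, as a shift and turn from the pose commanded when the call began, along the tool's axes at that moment; what a row does not reach only later rows make up. A row lasts 1/8 s, in which the tool goes at most 62.5 mm and 10.7 degrees, less where a joint would pass 70% of its speed; a pose out of reach is approached as far as the arm can. A call with a gripper value outside its range is refused whole. The fingers move at their own pace and stop on an object; "newtons" is the grip in N (left out, the last holds). Time passes only in rows, so rows that repeat a pose let the fingers close. It gives the time, the measured TCP pose, the force, the opening and the grip force at its end, in the units of the state.
- r.get_state(): the state, without advancing time (a new reading comes with each control period).
- r.snapshot(name): name is "scene" or "top" or "wrist"; returns the picture (480x640x3 uint8, red, green, blue); there is no depth.
- r.camera_info(name): a dict with "fx", "fy", "cx", "cy" (pixels), "R" (3x3) and "t" (3): a world point X has camera coordinates R X + t. Camera axes: x right, y down, z forward; pixel columns grow to the right and rows downward; lengths in m; the calibration is good to about 2 mm. A picture is of the moment at which its call begins: read the wrist's pose just before it. camera_info takes no time and is no camera call; for the wrist camera it gives the pose at the moment of the call.
- r.finish_job(): hands the job in; it is judged then, once.
The state is a dict: "clock": time; "q": joint angles; "qd": joint speeds; "joint_torque": joint torques, N m; "tool_pos": TCP position; "eef_rot": TCP orientation; "contact_force": force on the tool from outside, world axes, zero at the start; "moment": the same for the moment, N m; "opening": opening from 0.0 (shut) to 1.0 (fully open); "finger_force": force on a finger pad.
Only numpy, scipy, OpenCV 4.12 (cv2) and the standard library are available. Lean on these libraries where they do the work, as an engineer would, in place of code of your own. Each camera call takes 0.05 s, during which the arm holds its last target. There are 200 camera calls.

TASK

Pull-test the three or four white sample handles on the bench one after another, shortest first: hook one of its eyes over the upright pin of the pull gauge, pull by the handle until the slide's pointer stands between the two long marks and hold it there for two seconds, never past the end of the scale, then let the slide go back, unhook the handle and lay it flat in the shallow black tray before testing the next. Finish with all of them flat in the tray and the slide fully home, and leave the other things on the bench where they are.

Things in the scene. Friction and masses are not known exactly. Their poses are not given: they have to be found in the camera images.
- gauge: bench pull gauge, fixed: base plate 120 mm wide, 10 thick, from 120 mm (-x) to 190 mm (+x) of the origin, which is on the table under the pin's home place. Grey spring housing 66 mm wide, 56 high, from 50 mm to +x on. The slide is pulled along the gauge's -x. White scale on the plate at its +y side: ticks every 10 mm from 0 to 80, two long thick marks at 50 and 70
- slide (a joint): pull of the sprung slide in m: 0 fully home, grows as it is pulled along the gauge's -x; a thin pointer beside the pin shows it on the scale: between the two long marks is 0.050 to 0.070; scale ends at 0.080, stop at 0.090. The spring takes about 3 N at 0, 10 N at 0.060, and draws the slide home when let go
- pin (a point): foot of the upright steel pin, on the flat top (44x44 mm) of the dark slide block, 26 mm above the table; moves with the slide. The pin is 12 mm thick, 26 mm tall, its last 7 mm tapered to 6 mm; frame parallel to the gauge
- tray: shallow black tray 240 (own x) x 250 (own y) mm, fixed, walls 5 mm thick and 20 mm high, floor 5 mm thick; origin under its centre
- handle_short: white moulded carry handle, straight flat link, 108 mm over all, 16 mm high, round eye (32 mm outside, 18 mm hole) at each end, eyes 76 mm apart, bar 12 mm wide, middle 44 mm of it 16 mm wide; origin at its very centre (8 mm above what it lies on), x along its length, z up. May be absent
- handle_short_eye_a (a point): centre of its eye at the +x end, at mid height
- handle_short_eye_b (a point): centre of its eye at the -x end, at mid height
- handle_second: white moulded carry handle, straight flat link, 130 mm over all, 16 mm high, round eye (32 mm outside, 18 mm hole) at each end, eyes 98 mm apart, bar 12 mm wide, middle 44 mm of it 16 mm wide; origin at its very centre (8 mm above what it lies on), x along its length, z up. May be absent
- handle_second_eye_a (a point): centre of its eye at the +x end, at mid height
- handle_second_eye_b (a point): centre of its eye at the -x end, at mid height
- handle_third: white moulded carry handle, straight flat link, 152 mm over all, 16 mm high, round eye (32 mm outside, 18 mm hole) at each end, eyes 120 mm apart, bar 12 mm wide, middle 44 mm of it 16 mm wide; origin at its very centre (8 mm above what it lies on), x along its length, z up. May be absent
- handle_third_eye_a (a point): centre of its eye at the +x end, at mid height
- handle_third_eye_b (a point): centre of its eye at the -x end, at mid height
- handle_long: white moulded carry handle, straight flat link, 174 mm over all, 16 mm high, round eye (32 mm outside, 18 mm hole) at each end, eyes 142 mm apart, bar 12 mm wide, middle 44 mm of it 16 mm wide; origin at its very centre (8 mm above what it lies on), x along its length, z up. May be absent
- handle_long_eye_a (a point): centre of its eye at the +x end, at mid height
- handle_long_eye_b (a point): centre of its eye at the -x end, at mid height
- jar: small jar, 48 mm across, 70 mm tall (bystander)
- screwdriver: screwdriver, 160 mm long, lying (bystander)
- marker: black marker pen, 120 mm long, 14 mm thick, lying (bystander)
- clamp_block: wooden block 60x45x30 mm (bystander)
- calipers: steel calipers 170 mm long, lying (bystander)
Things that resemble listed ones, but are neither listed nor needed, are in the scene too. Leave any brown or yellow look-alike of the handle_short alone.

How it is judged:
By the outcome, as a careful person would: the job done as asked, in the order asked, and still so for the second after the job is handed in, with the robot touching nothing.
Of handle_short, handle_second, handle_third, handle_long only 3 to 4 are there at a start; the rules pass over those that are not, and their reading is None.
At some moment in a run one of handle_short, handle_second, handle_third, handle_long may be knocked a few centimetres aside while the robot is not near it.
Once in a run the grip may slacken for a moment while it holds something.
It also fails if it takes over 210 s, if anything falls off the work surface, if the arm or the gripper's body presses on something with over 40 N, if the wrist force passes 120 N, or if a joint passes its speed limit or range.

## Working session

There is one attempt and no reset: what is moved stays moved. The work goes in short steps, Python scripts to look and compute and a tool call to move; the robot and the scene stay as the last step left them, time stands still between calls to the robot, and variables do not carry over. Pictures are saved under pics/ and viewed, at most 14 in all, crops included, and the job is handed in when it is done.

Besides the shell and the picture viewer there is one more tool, called after ">>>" by a JSON object that holds its "api" and its "payload". move_arm: Moves the arm, as the interface text tells. Its arguments: {"type":"object","properties":{"targets":{"type":"array","items":{"type":"array","items":{"type":"array","items":{"type":"number"}}}},"newtons":{"type":"number"}},"required":["targets"]}

```bash
ls; mkdir -p pics; python3 - <<'E'
from plant import r
import cv2,numpy as np
s=r.get_state(); print(s['clock'],s['tool_pos'],s['eef_rot'],s['opening'])
for n in("scene","top"):
    im=r.snapshot(n); cv2.imwrite(f"pics/{n}0.png",im[:,:,::-1]); c=r.camera_info(n); print(n,c)
E
```

```text
pics
0.0 [0.21052085 0.58781195 0.23791264] [ 1.71034155e-01  9.85264676e-01 -9.10426970e-04 -8.04166657e-05] 1.0005896841750708
scene {'fx': 437.5011972258791, 'fy': 437.5011972258791, 'cx': 320.95466731511976, 'cy': 243.58196891163126, 'R': array([[ 0.01475597,  0.99986781, -0.0068275 ],
       [ 0.7270227 , -0.01541664, -0.68644033],
       [-0.68645485,  0.00516535, -0.72715408]]), 't': array([-0.05198385, -0.30375288,  1.3247329 ])}
top {'fx': 567.6338616013111, 'fy': 567.6338616013111, 'cx': 326.4090884636279, 'cy': 240.5088985674702, 'R': array([[ 1.30539306e-02, -9.99914361e-01,  9.30305180e-04],
       [-9.85416174e-01, -1.30225075e-02, -1.69662545e-01],
       [ 1.69660130e-01,  1.29802531e-03, -9.85501778e-01]]), 't': array([0.06330448, 0.45945831, 1.20078981])}
```

View pics/top0.png

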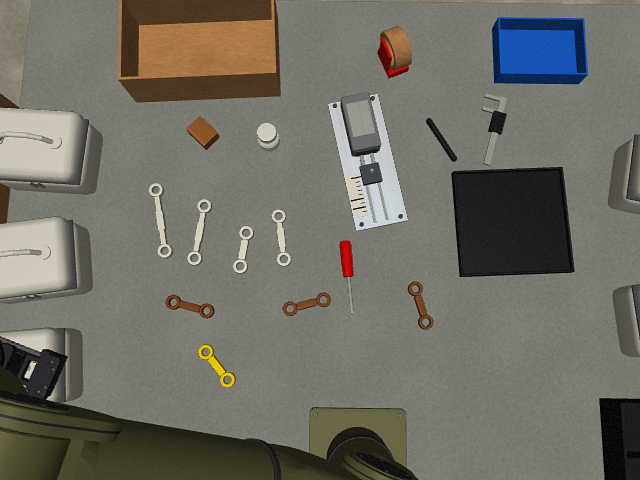

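View pics/scene0.png

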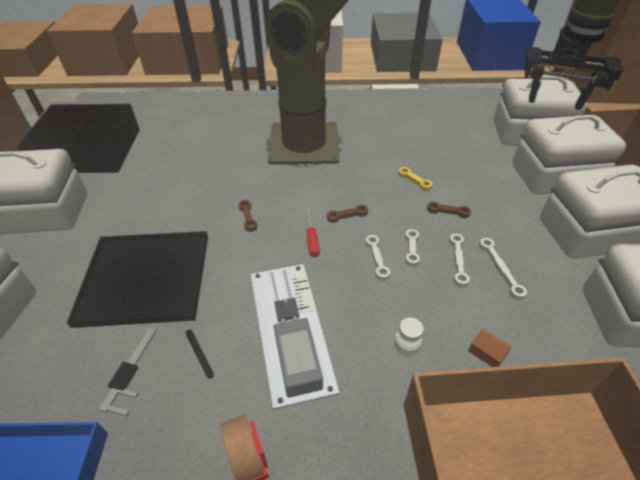

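The top view shows four white handles, centred near (160,220), (199,232), (243,250) and (282,238). The brown look-alikes are at (190,307), (307,304) and (420,305), and a yellow one is at (217,366). The gauge pin is near (371,170), the tray near (513,222), and the other bench items stand clear of these. Next I measure.

```bash
cat > h.py <<'E'
import cv2,numpy as np
from plant import r
from scipy.spatial.transform import Rotation as Ro
def ray(c,px,z):
    """pixels -> world points on the plane z"""
    px=np.atleast_2d(px).astype(float)
    d=np.c_[(px[:,0]-c['cx'])/c['fx'],(px[:,1]-c['cy'])/c['fy'],np.ones(len(px))]@c['R']
    o=-c['R'].T@c['t']
    return o+d*((z-o[2])/d[:,2])[:,None]
def proj(c,X):
    p=np.atleast_2d(X)@c['R'].T+c['t']
    return np.c_[p[:,0]/p[:,2]*c['fx']+c['cx'],p[:,1]/p[:,2]*c['fy']+c['cy']]
def cen(k):
    m=cv2.moments(k); return np.array([m['m10'],m['m01']])/m['m00'] if m['m00'] else k.reshape(-1,2).mean(0)
def white(im,up=4):
    hsv=cv2.cvtColor(cv2.resize(im,None,fx=up,fy=up,interpolation=cv2.INTER_CUBIC),cv2.COLOR_RGB2HSV)
    return cv2.inRange(hsv,(0,0,165),(179,50,255))
def handles(im,c,z=.008,up=4):
    """white contours with two holes: (eye1,eye2) on plane z, pixels"""
    cs,hi=cv2.findContours(white(im,up),cv2.RETR_CCOMP,cv2.CHAIN_APPROX_NONE); out=[]
    for i,k in enumerate(cs):
        if hi[0][i][3]>=0: continue
        hs=[cs[j] for j in range(len(cs)) if hi[0][j][3]==i and cv2.contourArea(cs[j])>3*up*up]
        if len(hs)!=2: continue
        px=(np.array([cen(q) for q in hs])+.5)/up-.5
        e=ray(c,px,z); L=np.linalg.norm(e[0]-e[1])
        if .06<L<.16: out.append((e[np.argsort(-e[:,0])],px,L))
    return sorted(out,key=lambda o:o[2])
def go(p,yaw=None,st=None):
    """shift (mm) and turn (deg) in tool axes to TCP p, tool down, tool y line at `yaw` of world (mod 180)"""
    s=st or r.get_state(); R=Ro.from_quat(s['eef_rot']); 
    d=R.inv().apply(np.array(p)-s['tool_pos'])*1000
    y=R.as_matrix()[:,1]; a=np.arctan2(y[1],y[0])
    t=a if yaw is None else a+(yaw-a+np.pi/2)%np.pi-np.pi/2
    yy=np.array([np.cos(t),np.sin(t),0]); zz=np.array([0,0,-1.]); 
    T=Ro.from_matrix(np.c_[np.cross(yy,zz),yy,zz])
    print('shift',d.round(1),'turn',np.degrees((R.inv()*T).as_rotvec()).round(1))
E
python3 - <<'E'
from h import *
for n in("top","scene"):
    im=cv2.imread(f"pics/{n}0.png")[:,:,::-1]; c=r.camera_info(n)
    for e,px,L in handles(im,c): print(n,e.round(4).tolist(),px.round().tolist(),round(L,4),np.degrees(np.arctan2(*(e[0]-e[1])[1::-1])).round(1))
im=cv2.imread("pics/top0.png")[:,:,::-1]; c=r.camera_info("top")
hsv=cv2.cvtColor(im,cv2.COLOR_RGB2HSV)
m=np.zeros((480,640),np.uint8); m[80:240,315:415]=cv2.inRange(hsv,(90,0,175),(130,60,255))[80:240,315:415]
k=max(cv2.findContours(m,0,2)[0],key=cv2.contourArea); rc=cv2.minAreaRect(k); print(rc)
b=ray(c,cv2.boxPoints(rc),.010); print(b.round(4)); 
m=cv2.inRange(im,(0,0,0),(45,45,45)); m[:,:430]=0;m[:150]=0;m[290:]=0;m[:,590:]=0
k=max(cv2.findContours(m,0,2)[0],key=cv2.contourArea);rc=cv2.minAreaRect(k);b=ray(c,cv2.boxPoints(rc),.018);print(b.round(4),b.mean(0))
print(hsv[215,390],hsv[190,400])
E
```

```text
top [[0.4804, 0.2511, 0.008], [0.4047, 0.2617, 0.008]] [[240.0, 266.0], [246.0, 232.0]] 0.0765 -8.0
top [[0.5197, 0.1791, 0.008], [0.422, 0.1648, 0.008]] [[283.0, 258.0], [278.0, 216.0]] 0.0987 8.3
top [[0.5411, 0.3486, 0.008], [0.4216, 0.3645, 0.008]] [[194.0, 258.0], [204.0, 205.0]] 0.1206 -7.6
top [[0.5768, 0.4605, 0.008], [0.437, 0.4318, 0.008]] [[164.0, 250.0], [155.0, 189.0]] 0.1427 11.6
scene [[0.4734, 0.2533, 0.008], [0.3973, 0.2642, 0.008]] [[412.0, 257.0], [412.0, 233.0]] 0.0769 -8.2
scene [[0.5127, 0.1813, 0.008], [0.4148, 0.1668, 0.008]] [[383.0, 271.0], [372.0, 239.0]] 0.099 8.4
scene [[0.5344, 0.3513, 0.008], [0.4143, 0.3674, 0.008]] [[462.0, 277.0], [457.0, 238.0]] 0.1212 -7.6
scene [[-0.0252, 0.7636, 0.008], [-0.0805, 0.8735, 0.008]] [[553.0, 133.0], [581.0, 123.0]] 0.123 -63.3
scene [[0.5704, 0.4641, 0.008], [0.4299, 0.435, 0.008]] [[519.0, 290.0], [487.0, 242.0]] 0.1435 11.7
((369.0764465332031, 168.0941162109375), (116.49166870117188, 51.95484924316406), 77.47119140625)
[[ 0.7553  0.0623  0.01  ]
 [ 0.7846 -0.0556  0.01  ]
 [ 0.5144 -0.1116  0.01  ]
 [ 0.4871  0.0025  0.01  ]]
[[ 0.6265 -0.2124  0.018 ]
 [ 0.6421 -0.4797  0.018 ]
 [ 0.3994 -0.4755  0.018 ]
 [ 0.3847 -0.2167  0.018 ]] [ 0.51317057 -0.34607461  0.018     ]
[ 98  13 211] [103  11 206]
```

```bash
python3 - <<'E'
import cv2
a=cv2.imread("pics/top0.png")
cv2.imwrite("pics/crop1.png",cv2.resize(a[80:280,130:430],None,fx=2.6,fy=2.6,interpolation=cv2.INTER_CUBIC))
E
```

```text
(no output)
```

View pics/crop1.png

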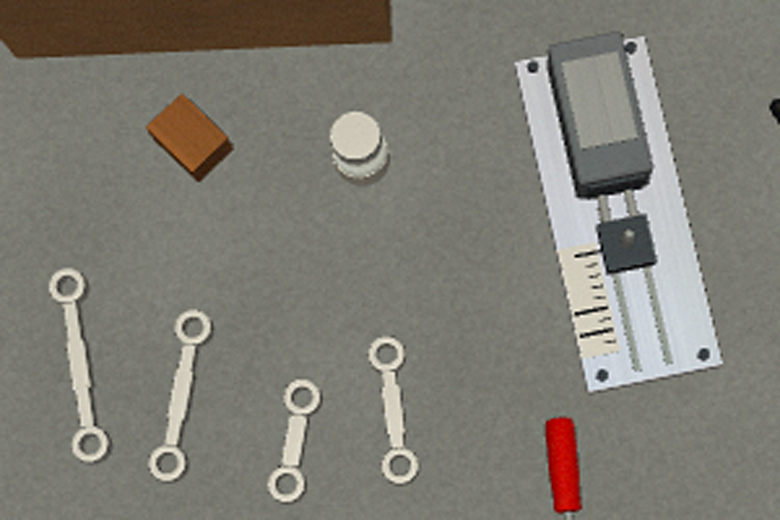

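All four white links are confirmed, with measured eye spacings of 76.5, 98.7, 120.6 and 142.7 mm. The brown and yellow look-alikes lie lower in the image and are excluded. The short one is at (243,250). Next come the gauge frame and the move to the short handle.

```bash
python3 - <<'E'
from h import *
c=r.camera_info("top")
q=np.array([(516,62),(646,37),(722,363),(590,391)])/2.6+(130,80)
b=ray(c,q,.010)[:,:2]; print(b.round(4).tolist(),[np.linalg.norm(b[i]-b[i-1]).round(4) for i in range(4)])
ux=(b[0]+b[1]-b[2]-b[3]); ux/=np.linalg.norm(ux); org=b.mean(0)-.035*ux
print('ux',ux,np.degrees(np.arctan2(ux[1],ux[0])),'origin',org,'from ends',(b[0]+b[1])/2-.19*ux,(b[2]+b[3])/2+.12*ux)
print('pin top',ray(c,np.array([628,235])/2.6+(130,80),.049),'scene eyes at z16?')
print('C',-c['R'].T@c['t'])
go([.4425,.2564,.12],np.radians(82)); 
E
```

```text
[[0.7873, 0.0688], [0.8127, -0.0479], [0.5138, -0.113], [0.4876, 0.0012]] [np.float64(0.3072), np.float64(0.1195), np.float64(0.3059), np.float64(0.1172)]
ux [0.9763115  0.21636971] 12.495897374671872 origin [ 0.6161402  -0.03029761] from ends [ 0.61445391 -0.03067133] [ 0.61782649 -0.0299239 ]
pin top [[ 0.61577614 -0.02854598  0.049     ]] scene eyes at z16?
C [0.24820512 0.0677237  1.26127447]
shift [-330.1 -233.7  118.4] turn [ -0.1  -0.  -11.7]
```

>>> {"api": "move_arm", "payload": {"targets": [[[0.6, -330, -234, 20, 0, 0, -11.7], [0.6, -330, -234, 20, 0, 0, -11.7], [0.6, -330, -234, 20, 0, 0, -11.7], [0.6, -330, -234, 20, 0, 0, -11.7], [0.6, -330, -234, 60, 0, 0, -11.7], [0.6, -330, -234, 80, 0, 0, -11.7], [0.6, -330, -234, 80, 0, 0, -11.7], [0.6, -330, -234, 80, 0, 0, -11.7], [0.6, -330, -234, 80, 0, 0, -11.7], [0.6, -330, -234, 80, 0, 0, -11.7]]], "newtons": 40}}

```text
clock: 1.35
tool_pos: [0.4419, 0.2589, 0.1593]
eef_rot: [0.068, 0.998, 0.001, 0.0]
contact_force: [-0.6, -1.0, 0.3]
opening: 0.6
finger_force: 0.0
```

```bash
python3 - <<'E'
from h import *
s=r.get_state(); print(s['tool_pos'],s['clock'])
c=r.camera_info("wrist"); im=r.snapshot("wrist"); cv2.imwrite("pics/w1.png",im[:,:,::-1])
print('C',-c['R'].T@c['t'],c['R'][2])
for e,px,L in handles(im,c,up=2): print(e.round(4).tolist(),px.round().tolist(),round(L,4),np.degrees(np.arctan2(*(e[0]-e[1])[1::-1])).round(1))
E
```

```text
[0.44186098 0.25888622 0.15932942] 1.35
C [0.36221929 0.26947825 0.30592357] [ 0.30535503 -0.04064746 -0.95137064]
[[0.482, 0.2508, 0.008], [0.4046, 0.2618, 0.008]] [[312.0, 272.0], [312.0, 168.0]] 0.0781 -8.1
```

View pics/w1.png

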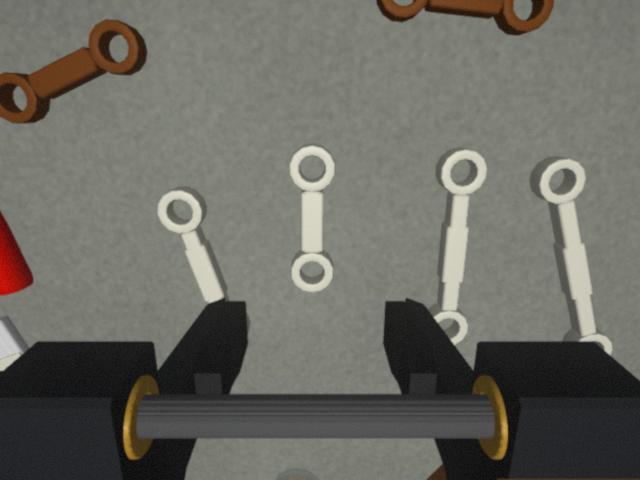

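The wrist view shows the short white handle between the fingers, with its eyes at (312,168) and (312,272). The eye spacing is right if the hole rims are taken at z=16 mm, so I use that plane.

```bash
sed -i 's/def handles(im,c,z=.008/def handles(im,c,z=.016/' h.py; python3 - <<'E'
from h import *
im=cv2.imread("pics/w1.png")[:,:,::-1]; c=r.camera_info("wrist")
for e,px,L in handles(im,c,up=2): print(e.round(4).tolist(),round(L,4),e.mean(0),np.degrees(np.arctan2(*(e[0]-e[1])[1::-1])).round(1))
e=handles(im,c,up=2)[0][0]; s=r.get_state(); print(s['tool_pos'],s['qd'].round(3))
go([*e.mean(0)[:2],.004],np.arctan2(*(e[0]-e[1])[1::-1])+np.pi/2)
E
```

```text
[[0.4788, 0.2511, 0.016], [0.4035, 0.2618, 0.016]] 0.076 [0.44116925 0.25643123 0.016     ] -8.1
[0.44190694 0.2587187  0.1593236 ] [ 0.003 -0.002  0.005  0.003  0.001  0.    -0.   ]
shift [  0.5  -2.6 155.3] turn [0.1 0.  0.2]
```

>>> {"api": "move_arm", "payload": {"targets": [[[0.6, 0.5, -2.6, 60, 0, 0, 0.2], [0.6, 0.5, -2.6, 110, 0, 0, 0.2], [0.6, 0.5, -2.6, 145, 0, 0, 0.2], [0.6, 0.5, -2.6, 155, 0, 0, 0.2], [0.6, 0.5, -2.6, 155, 0, 0, 0.2], [0.0, 0.5, -2.6, 155, 0, 0, 0.2], [0.0, 0.5, -2.6, 155, 0, 0, 0.2], [0.0, 0.5, -2.6, 155, 0, 0, 0.2], [0.0, 0.5, -2.6, 155, 0, 0, 0.2], [0.0, 0.5, -2.6, 155, 0, 0, 0.2]]], "newtons": 40}}

```text
clock: 2.65
tool_pos: [0.4419, 0.2547, 0.0041]
eef_rot: [0.071, 0.997, 0.0, 0.0]
contact_force: [-0.5, 0.0, 4.6]
opening: 0.175
finger_force: 40.0
```

```bash
python3 - <<'E'
from h import *
s=r.get_state(); print(s['tool_pos'],s['opening'],s['finger_force'],s['contact_force'])
# aim: handle mid at pin - 38mm, above, then gauge yaw
u=np.array([np.cos(np.radians(12.5)),np.sin(np.radians(12.5))]); o=np.array([.6158,-.0292])
go([*(o-u*.06),.13],np.radians(102.5))
E
```

```text
[0.4419451  0.25469443 0.00412792] 0.17512202739707755 40.001344084739685 [-0.49341849  0.04980764  4.64746867]
shift [-156.5 -277.3 -126. ] turn [  0.    0.  -20.7]
```

>>> {"api": "move_arm", "payload": {"targets": [[[0.0, 0, 0, -50, 0, 0, 0], [0.0, 0, 0, -110, 0, 0, 0], [0.0, -50, -90, -126, 0, 0, -10], [0.0, -80, -140, -126, 0, 0, -20], [0.0, -156, -277, -126, 0, 0, -20.7], [0.0, -156, -277, -126, 0, 0, -20.7], [0.0, -156, -277, -126, 0, 0, -20.7], [0.0, -156, -277, -126, 0, 0, -20.7], [0.0, -156, -277, -126, 0, 0, -20.7], [0.0, -156, -277, -126, 0, 0, -20.7]]]}}

```text
clock: 3.9
tool_pos: [0.5559, -0.0396, 0.1297]
eef_rot: [-0.111, 0.994, 0.001, -0.0]
contact_force: [0.5, -0.2, -0.6]
opening: 0.178
finger_force: 40.0
```

```bash
python3 - <<'E'
from h import *
s=r.get_state(); print(s['tool_pos'],s['q'].round(3),s['contact_force'])
for n in("wrist","scene"):
    im=r.snapshot(n); cv2.imwrite(f"pics/{n}2.png",im[:,:,::-1])
a=cv2.imread("pics/scene2.png")[230:400,200:400]; b=cv2.imread("pics/wrist2.png")
cv2.imwrite("pics/c2.png",cv2.resize(np.hstack([cv2.resize(a,(564,480)),b]),(800,320)))
E
```

```text
[ 0.55589719 -0.03955059  0.12968691] [ 0.256  0.789 -0.455  1.859  0.56   0.625  1.246] [ 0.457379   -0.20719958 -0.60818942]
```

View pics/c2.png

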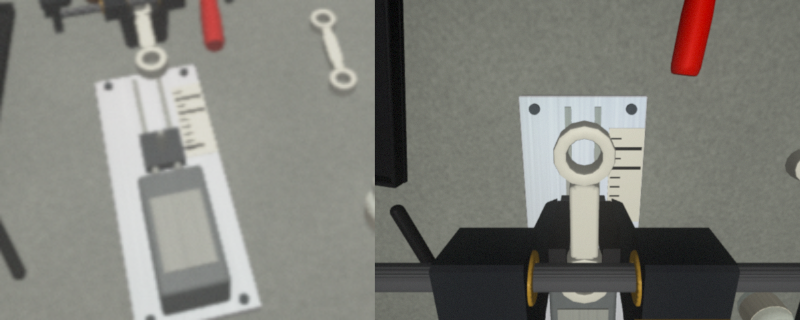

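>>> {"api": "move_arm", "payload": {"targets": [[[0.0, 0, 0, 0, 0, 0, -10], [0.0, 0, 0, 0, 0, 0, -20], [0.0, 0, 0, 0, 0, 0, -30], [0.0, 0, 0, 0, 0, 0, -40], [0.0, 0, 0, 0, 0, 0, -50], [0.0, 0, 0, 0, 0, 0, -60], [0.0, 0, 0, 0, 0, 0, -70], [0.0, 0, 0, 0, 0, 0, -80], [0.0, 0, 0, 0, 0, 0, -90], [0.0, 0, 0, 0, 0, 0, -100]]]}}

```text
clock: 5.25
tool_pos: [0.5563, -0.0408, 0.1298]
eef_rot: [0.833, -0.553, 0.0, 0.0]
contact_force: [-0.8, 1.3, 0.5]
opening: 0.177
finger_force: 40.1
```

>>> {"api": "move_arm", "payload": {"targets": [[[0.0, 0, 0, 0, 0, 0, -10], [0.0, 0, 0, 0, 0, 0, -20], [0.0, 0, 0, 0, 0, 0, -30], [0.0, 0, 0, 0, 0, 0, -40], [0.0, 0, 0, 0, 0, 0, -50], [0.0, 0, 0, 0, 0, 0, -60], [0.0, 0, 0, 0, 0, 0, -70], [0.0, 0, 0, 0, 0, 0, -80], [0.0, 0, 0, 0, 0, 0, -80], [0.0, 0, 0, 0, 0, 0, -80]]]}}

```text
clock: 6.5
tool_pos: [0.3705, 0.0496, 0.0741]
eef_rot: [0.996, 0.048, 0.071, 0.021]
contact_force: [0.8, 0.7, -0.6]
opening: 0.174
finger_force: 40.0
```

```bash
python3 - <<'E'
from h import *
s=r.get_state(); print(s['tool_pos'],s['eef_rot'],s['q'].round(3),s['contact_force'])
c=r.camera_info("wrist"); print(-c['R'].T@c['t'],c['R'][2])
im=r.snapshot("wrist"); cv2.imwrite("pics/w3.png",im[:,:,::-1])
E
```

```text
[0.37047234 0.04964511 0.07405399] [0.9961112  0.04837675 0.0706768  0.02066297] [ 0.372  1.232 -1.473  2.535  1.557  1.346  2.654] [ 0.80470795  0.72550958 -0.61268178]
[0.42908665 0.06253983 0.23028269] [-0.17090671 -0.06324758 -0.98325513]
```

View pics/w3.png

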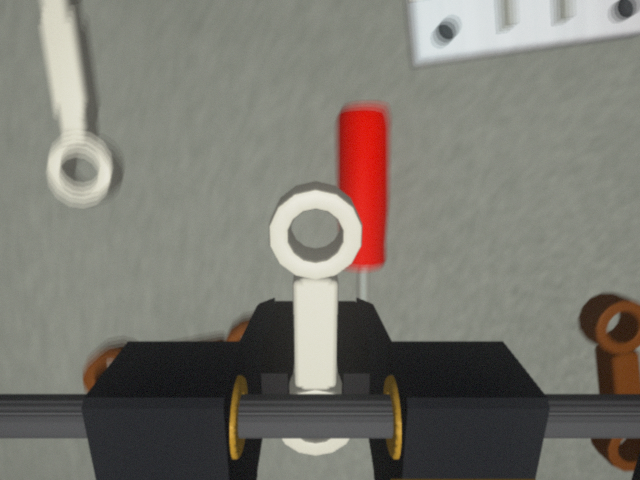

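The turn went the wrong way: joint 7 ran up to its limit at 2.65 and the arm drifted. The handle is still held and no force shows. I'll turn back the other way, in +az.

```bash
cat >> h.py <<'E'
def go2(p,yaw,turn):
    """like go, but tool x heading yaw (deg, exact), with `turn` deg about the vertical as intermediate; prints total rotvec"""
    s=r.get_state(); R=Ro.from_quat(s['eef_rot'])
    xx=np.array([np.cos(np.radians(yaw)),np.sin(np.radians(yaw)),0]); zz=np.array([0,0,-1.])
    T=Ro.from_matrix(np.c_[xx,np.cross(zz,xx),zz])
    x=R.as_matrix()[:,0]
    print('shift',(R.inv().apply(np.array(p)-s['tool_pos'])*1000).round(1),'turn',np.degrees((R.inv()*T).as_rotvec()).round(1),'heading now',np.degrees(np.arctan2(x[1],x[0])).round(1))
E
python3 - <<'E'
from h import *
go2([.50,.0,.16],0,0)
for a in(-20,-60,-100): go2([.50,.0,.16],a,0)
E
```

```text
shift [136.7  66.9 -65.6] turn [ 2.4 -7.9  5.9] heading now 6.1
shift [136.7  66.9 -65.6] turn [ 1.  -8.2 25.9] heading now 6.1
shift [136.7  66.9 -65.6] turn [-2.  -8.4 65.8] heading now 6.1
shift [136.7  66.9 -65.6] turn [ -5.2  -7.9 105.7] heading now 6.1
```

>>> {"api": "move_arm", "payload": {"targets": [[[0.0, 0, 0, -40, 0, 0, 0], [0.0, 40, 20, -65, 1, -8, 10], [0.0, 80, 40, -65, 1, -8, 20], [0.0, 137, 67, -65, 1, -8.2, 26], [0.0, 137, 67, -65, 0, -8.3, 36], [0.0, 137, 67, -65, -1, -8.3, 46], [0.0, 137, 67, -65, -1.5, -8.4, 56], [0.0, 137, 67, -65, -2, -8.4, 66], [0.0, 137, 67, -65, -2, -8.4, 66], [0.0, 137, 67, -65, -2, -8.4, 66]]]}}

```text
clock: 7.8
tool_pos: [0.4379, 0.0265, 0.0558]
eef_rot: [0.974, -0.218, -0.0, 0.056]
contact_force: [-0.1, 0.9, -3.1]
opening: 0.178
finger_force: 40.0
```

```bash
python3 - <<'E'
from h import *
s=r.get_state(); print(s['tool_pos'],s['q'].round(3),s['contact_force'],s['opening'])
go2([.5,.0,.16],-150,0)
E
```

```text
[0.43789779 0.02648817 0.05581763] [ 0.366  1.084 -1.084  2.188  1.353  1.025  2.654] [-0.08851685  0.88717475 -3.1494318 ] 0.1784744733017615
shift [  69.9    8.7 -102.2] turn [  2.1  -7.6 124.6] heading now -25.2
```

>>> {"api": "move_arm", "payload": {"targets": [[[0.0, 0, 0, -20, 0, 0, 10], [0.0, 0, 0, -20, 0, 0, 20], [0.0, 0, 0, -20, 0, 0, 30], [0.0, 0, 0, -20, 0, 0, 40], [0.0, 0, 0, -20, 0, 0, 50], [0.0, 0, 0, -20, 0, 0, 60], [0.0, 0, 0, -20, 0, 0, 70], [0.0, 0, 0, -20, 0, 0, 80], [0.0, 0, 0, -20, 0, 0, 90], [0.0, 0, 0, -20, 0, 0, 90]]]}}

```text
clock: 9.05
tool_pos: [0.4387, 0.0277, 0.0757]
eef_rot: [-0.536, 0.843, -0.041, -0.039]
contact_force: [0.1, 0.8, -0.2]
opening: 0.177
finger_force: 40.0
```

```bash
python3 - <<'E'
from h import *
s=r.get_state(); print(s['tool_pos'],s['q'].round(3),s['contact_force'],s['opening'])
go2([.5,.0,.16],-200,0)
E
```

```text
[0.43870481 0.02767584 0.0757196 ] [ 0.306  0.971 -0.951  2.185  1.273  0.883  1.156] [ 0.12924581  0.76197892 -0.18381285] 0.17699702076129645
shift [  8.2 -69.4 -82.1] turn [-5.9 -4.  84.8] heading now -115.2
```

>>> {"api": "move_arm", "payload": {"targets": [[[0.0, 0, 0, -40, 0, 0, 0], [0.0, 8, -69, -82, -1, -4, 10], [0.0, 8, -69, -82, -2, -5, 20], [0.0, 8, -69, -82, -3, -5, 30], [0.0, 8, -69, -82, -4, -5, 40], [0.0, 8, -69, -82, -4, -5, 50], [0.0, 8, -69, -82, -5, -5, 60], [0.0, 8, -69, -82, -5, -5, 70], [0.0, 8, -69, -82, -6, -4, 80], [0.0, 8, -69, -82, -5.9, -4, 84.8]]]}}

```text
clock: 10.3
tool_pos: [0.4994, -0.0001, 0.1596]
eef_rot: [0.175, 0.985, 0.0, -0.0]
contact_force: [0.3, 1.1, -0.8]
opening: 0.177
finger_force: 40.0
```

```bash
python3 - <<'E'
from h import *
s=r.get_state(); print(s['tool_pos'],s['q'].round(3),s['contact_force'],s['opening'])
go2([.55,-.038,.13],-300,0)
E
```

```text
[ 4.99407487e-01 -5.63495030e-05  1.59621912e-01] [ 0.36   0.75  -0.753  2.     0.793  0.713  0.323] [ 0.30227906  1.06157331 -0.8190646 ] 0.17689063242155795
shift [-60.6 -18.2  29.6] turn [-0.  -0.  99.9] heading now 159.9
```

>>> {"api": "move_arm", "payload": {"targets": [[[0.0, -10, -3, 5, 0, 0, 10], [0.0, -20, -6, 10, 0, 0, 20], [0.0, -30, -9, 15, 0, 0, 30], [0.0, -40, -12, 20, 0, 0, 40], [0.0, -50, -15, 25, 0, 0, 50], [0.0, -60, -18, 30, 0, 0, 60], [0.0, -60, -18, 30, 0, 0, 70], [0.0, -60, -18, 30, 0, 0, 80], [0.0, -60, -18, 30, 0, 0, 90], [0.0, -60, -18, 30, 0, 0, 100]]]}}

```text
clock: 11.55
tool_pos: [0.5491, -0.0372, 0.1294]
eef_rot: [0.867, 0.498, -0.0, -0.001]
contact_force: [0.5, -0.6, 0.1]
opening: 0.177
finger_force: 40.0
```

```bash
python3 - <<'E'
from h import *
s=r.get_state(); print(s['tool_pos'],s['q'].round(3),s['contact_force'],s['opening'])
go2([.5559,-.0405,.12],12.5,0)
E
```

```text
[ 0.54910065 -0.03717041  0.12943359] [ 0.143  0.76  -0.267  1.885  0.356  0.545 -0.888] [ 0.54279656 -0.63365151  0.13476803] 0.17681220331991251
shift [0.5 7.6 9.4] turn [-0.1  0.  47.3] heading now 59.8
```

>>> {"api": "move_arm", "payload": {"targets": [[[0.0, 0.5, 7.6, 3, 0, 0, 10], [0.0, 0.5, 7.6, 6, 0, 0, 20], [0.0, 0.5, 7.6, 9.4, 0, 0, 30], [0.0, 0.5, 7.6, 9.4, 0, 0, 40], [0.0, 0.5, 7.6, 9.4, 0, 0, 47.3], [0.0, 0.5, 7.6, 9.4, 0, 0, 47.3], [0.0, 0.5, 7.6, 9.4, 0, 0, 47.3]]]}}

```text
clock: 12.42
tool_pos: [0.556, -0.0409, 0.12]
eef_rot: [0.994, 0.111, -0.0, -0.0]
contact_force: [0.2, 0.1, -0.7]
opening: 0.177
finger_force: 40.0
```

```bash
python3 - <<'E'
from h import *
s=r.get_state(); print(s['tool_pos'],s['q'].round(3),s['contact_force'],s['opening'])
c=r.camera_info("wrist"); print(-c['R'].T@c['t'],c['R'][2])
im=r.snapshot("wrist"); cv2.imwrite("pics/w4.png",im[:,:,::-1])
E
```

```text
[ 0.55603456 -0.04088137  0.12001743] [ 0.02   0.772 -0.049  1.876  0.07   0.496 -1.425] [ 0.2447193   0.08519461 -0.71427163] 0.17653863151929514
[ 0.63484189 -0.02333483  0.26659008] [-0.30455348 -0.06735927 -0.95011047]
```

View pics/w4.png

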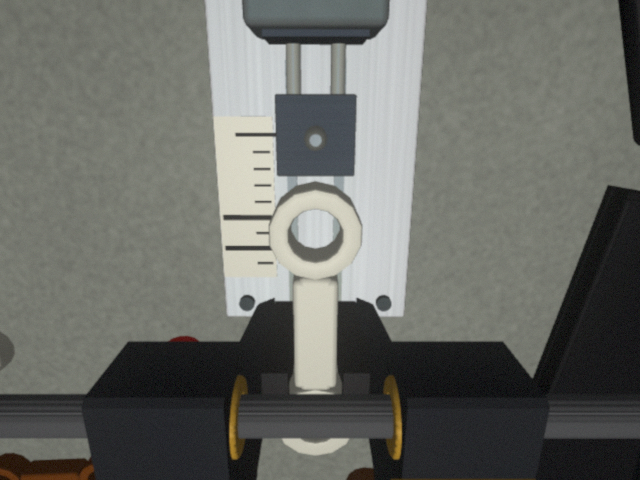

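The wrist view now shows the pin tip at (315,140) on its block, spanning columns 275–355 and rows 95–176. The scale's 50 and 70 marks are at rows 217 and 248, and the held eye's hole is near (316,230).

```bash
cat >> h.py <<'E'
def hole(im,c,zt,box):
    """centre of the held eye's upper hole rim: plane zt; box = x0,y0,x1,y1 pixels"""
    m=white(im,1); x0,y0,x1,y1=box; k=np.zeros_like(m); k[y0:y1,x0:x1]=m[y0:y1,x0:x1]
    cs,hi=cv2.findContours(k,cv2.RETR_CCOMP,cv2.CHAIN_APPROX_NONE)
    hs=[q for i,q in enumerate(cs) if hi[0][i][3]>=0]
    q=max(hs,key=cv2.contourArea); (u,v),rad=cv2.minEnclosingCircle(q); e=cv2.fitEllipse(q)
    return e, ray(c,[e[0]],zt)[0], max(e[1])
E
python3 - <<'E'
from h import *
im=cv2.imread("pics/w4.png")[:,:,::-1]; c=r.camera_info("wrist"); s=r.get_state()
zt=s['tool_pos'][2]+.012
hsv=cv2.cvtColor(im,cv2.COLOR_RGB2HSV); print(hsv[230,280],hsv[270,316],hsv[255,316],hsv[245,316],hsv[300,316],hsv[290,295])
for thr in(120,150,175):
    m=cv2.inRange(hsv,(0,12,thr),(60,70,255)); k=np.zeros_like(m); k[180:282,262:370]=m[180:282,262:370]
    cs,hi=cv2.findContours(k,cv2.RETR_CCOMP,cv2.CHAIN_APPROX_NONE)
    q=max([q for i,q in enumerate(cs) if hi[0][i][3]>=0],key=cv2.contourArea); e=cv2.fitEllipse(q); print(thr,e,ray(c,[e[0]],zt)[0])
print('pin top',ray(c,[[315.5,140]],.052))
b=ray(c,[[275.5,95],[355.5,95],[354.5,175.5],[276,175.5]],.026); print('block',b.mean(0),np.linalg.norm(b[1]-b[0]),np.linalg.norm(b[2]-b[1]),'tick0,80',ray(c,[[255,134],[255,263]],.010))
print('base edges y',ray(c,[[226,300],[405,300],[213,60],[426,60]],.010))
E
```

```text
[ 27  22 209] [ 28  20 214] [30 16 98] [100   4 213] [ 28  21 209] [ 30  19 184]
120 ((314.8568115234375, 234.91024780273438), (53.371742248535156, 55.40620803833008), 86.5941390991211) [ 0.59384236 -0.03251729  0.13202291]
150 ((314.9150695800781, 235.3008575439453), (54.1754264831543, 56.414894104003906), 88.10917663574219) [ 0.59371412 -0.03256589  0.13202291]
175 ((314.9103088378906, 235.4559783935547), (54.648887634277344, 58.143402099609375), 89.51667022705078) [ 0.59366113 -0.03257616  0.13202291]
pin top [[ 0.61734547 -0.02741357  0.052     ]]
block [ 0.61709309 -0.0273831   0.026     ] 0.04284344962652394 0.043184387538242025 tick0,80 [[ 0.60948254  0.00724725  0.01      ]
 [ 0.52958167 -0.00703311  0.01      ]]
base edges y [[ 0.4993389   0.00716948  0.01      ]
 [ 0.52553703 -0.10911053  0.01      ]
 [ 0.64387991  0.03717431  0.01      ]
 [ 0.66989245 -0.07871013  0.01      ]]
```

>>> {"api": "move_arm", "payload": {"targets": [[[0.0, 12, 0, 10, 0, 0, 0], [0.0, 24, 0, 30, 0, 0, 0], [0.0, 24, 0, 50, 0, 0, 0], [0.0, 24, 0, 60, 0, 0, 0], [0.0, 24, 0, 65, 0, 0, 0], [0.0, 24, 0, 70, 0, 0, 0], [0.0, 24, 0, 75, 0, 0, 0], [0.0, 24, 0, 80, 0, 0, 0], [0.0, 24, 0, 86, 0, 0, 0], [0.0, 24, 0, 86, 0, 0, 0]]]}}

```text
clock: 13.72
tool_pos: [0.5791, -0.0361, 0.0336]
eef_rot: [0.994, 0.109, -0.001, -0.0]
contact_force: [-0.3, 0.7, -0.7]
opening: 0.181
finger_force: 40.0
```

```bash
python3 - <<'E'
from h import *
s=r.get_state(); print(s['tool_pos'],s['contact_force'])
im=r.snapshot("wrist"); cv2.imwrite("pics/w5.png",im[:,:,::-1])
cv2.imwrite("pics/w5c.png",im[90:400,170:470,::-1])
E
```

```text
[ 0.5791306  -0.036102    0.03357621] [-0.31561497  0.72614204 -0.7001834 ]
```

View pics/w5c.png

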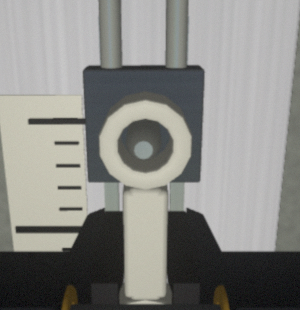

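The pin tip shows centred in the held eye, and there is no contact force. Pulling now.

>>> {"api": "move_arm", "payload": {"targets": [[[0.0, -5, 0, 0, 0, 0, 0], [0.0, -14, 0, 0, 0, 0, 0], [0.0, -24, 0, 0, 0, 0, 0], [0.0, -34, 0, 0, 0, 0, 0], [0.0, -44, 0, 0, 0, 0, 0], [0.0, -52, 0, 0, 0, 0, 0], [0.0, -58, 0, 0, 0, 0, 0], [0.0, -62, 0, 0, 0, 0, 0], [0.0, -63, 0, 0, 0, 0, 0], [0.0, -63, 0, 0, 0, 0, 0]]], "newtons": 55}}

```text
clock: 15.02
tool_pos: [0.5237, -0.0486, 0.0348]
eef_rot: [0.994, 0.11, 0.006, -0.0]
contact_force: [8.9, 1.7, -6.1]
opening: 0.176
finger_force: 55.0
```

```bash
cat >> h.py <<'E'
O=np.array([.6172,-.0274]); A=np.radians(12.0); U=np.array([np.cos(A),np.sin(A)])
def pull(name):
    """slide reading from the pixel column-free block: far edge of the dark block top seen by the wrist, on z=.026"""
    s=r.get_state(); c=r.camera_info("wrist"); im=r.snapshot("wrist"); cv2.imwrite(f"pics/{name}.png",im[:,:,::-1])
    hsv=cv2.cvtColor(im,cv2.COLOR_RGB2HSV)
    T=np.arange(-.03,.14,.0005); rd=[]
    for lat in(-.0165,.0165):     # strips along the slide, outboard of the pin and eye
        P=np.c_[O-np.outer(T,U)+lat*np.array([-U[1],U[0]]),np.full(len(T),.026)]
        uv=proj(c,P).round().astype(int); ok=(uv[:,0]>=0)&(uv[:,0]<640)&(uv[:,1]>=0)&(uv[:,1]<480)
        v=np.array([int(im[b,a].max()) if k else 255 for (a,b),k in zip(uv,ok)]); d=np.where(v<100)[0]
        g=np.split(d,np.where(np.diff(d)>3)[0]+1); rd.append([(round(T[q[0]]*1000,1),round(T[q[-1]]*1000,1)) for q in g if len(q)>15])
    print(s['clock'],'pos',s['tool_pos'].round(4),'F',s['contact_force'].round(1),'open',round(s['opening'],3),'dark runs',rd)
E
python3 -c "
from h import *
pull('p1'); a=cv2.imread('pics/p1.png'); cv2.imwrite('pics/p1c.png',a[60:420,140:500])"
```

```text
15.025 pos [ 0.5237 -0.0486  0.0348] F [ 8.9  1.7 -6.1] open 0.176 dark runs [[(np.float64(31.5), np.float64(54.5)), (np.float64(91.5), np.float64(139.5))], [(np.float64(32.0), np.float64(58.5)), (np.float64(91.0), np.float64(139.5))]]
```

View pics/p1c.png

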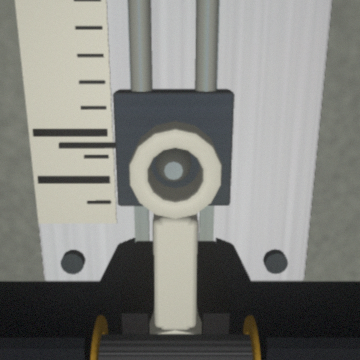

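The pointer (crop row 145) stands between the long marks at rows 132 and 180, reading about 54 mm. I nudge it toward 60 and hold.

>>> {"api": "move_arm", "payload": {"targets": [[[0.0, -3, 0, 0, 0, 0, 0], [0.0, -5, 0, 0, 0, 0, 0], [0.0, -5, 0, 0, 0, 0, 0], [0.0, -5, 0, 0, 0, 0, 0], [0.0, -5, 0, 0, 0, 0, 0], [0.0, -5, 0, 0, 0, 0, 0], [0.0, -5, 0, 0, 0, 0, 0], [0.0, -5, 0, 0, 0, 0, 0], [0.0, -5, 0, 0, 0, 0, 0], [0.0, -5, 0, 0, 0, 0, 0]]]}}

```text
clock: 16.32
tool_pos: [0.5193, -0.0496, 0.0349]
eef_rot: [0.994, 0.11, 0.006, -0.0]
contact_force: [10.2, 2.1, -5.5]
opening: 0.175
finger_force: 55.0
```

```bash
python3 -c "
from h import *
pull('p2')"
```

```text
16.325 pos [ 0.5193 -0.0496  0.0349] F [10.2  2.1 -5.5] open 0.175 dark runs [[(np.float64(36.0), np.float64(59.0)), (np.float64(96.0), np.float64(139.5))], [(np.float64(36.5), np.float64(63.0)), (np.float64(95.5), np.float64(139.5))]]
```

>>> {"api": "move_arm", "payload": {"targets": [[[0.0, 0, 0, 0, 0, 0, 0], [0.0, 0, 0, 0, 0, 0, 0], [0.0, 0, 0, 0, 0, 0, 0], [0.0, 0, 0, 0, 0, 0, 0], [0.0, 0, 0, 0, 0, 0, 0], [0.0, 0, 0, 0, 0, 0, 0], [0.0, 0, 0, 0, 0, 0, 0], [0.0, 0, 0, 0, 0, 0, 0], [0.0, 0, 0, 0, 0, 0, 0], [0.0, 0, 0, 0, 0, 0, 0]]]}}

```text
clock: 17.62
tool_pos: [0.5194, -0.0496, 0.0349]
eef_rot: [0.994, 0.11, 0.006, -0.0]
contact_force: [10.6, 2.5, -6.1]
opening: 0.172
finger_force: 55.0
```

```bash
python3 -c "
from h import *
pull('p3')"
```

```text
17.625 pos [ 0.5194 -0.0496  0.0349] F [10.6  2.5 -6.1] open 0.172 dark runs [[(np.float64(36.0), np.float64(59.0)), (np.float64(96.0), np.float64(139.5))], [(np.float64(36.5), np.float64(63.0)), (np.float64(95.5), np.float64(139.5))]]
```

Held at about 58.5 mm for over 2.5 s. Returning and unhooking.

>>> {"api": "move_arm", "payload": {"targets": [[[0.0, 12, 0, 0, 0, 0, 0], [0.0, 24, 0, 0, 0, 0, 0], [0.0, 36, 0, 0, 0, 0, 0], [0.0, 48, 0, 0, 0, 0, 0], [0.0, 58, 0, 0, 0, 0, 0], [0.0, 66, 0, 0, 0, 0, 0], [0.0, 68, 0, 0, 0, 0, 0], [0.0, 68, 0, 0, 0, 0, 0], [0.0, 68, 0, -10, 0, 0, 0], [0.0, 68, 0, -40, 0, 0, 0]]]}}

```text
clock: 18.92
tool_pos: [0.5778, -0.0363, 0.0737]
eef_rot: [0.994, 0.109, -0.002, -0.0]
contact_force: [-0.0, 0.1, -0.8]
opening: 0.173
finger_force: 55.0
```

```bash
python3 - <<'E'
from h import *
pull('p4')
im=cv2.imread('pics/top0.png')
# tray frame: corners of the dark tray rim, z=.02
m=cv2.inRange(im,(0,0,0),(60,60,60)); m[:,:430]=0;m[:160]=0;m[290:]=0;m[:,590:]=0
m=cv2.morphologyEx(m,cv2.MORPH_OPEN,np.ones((5,5)))
k=max(cv2.findContours(m,0,2)[0],key=cv2.contourArea);k=cv2.convexHull(k);ap=cv2.approxPolyDP(k,6,True)[:,0]
print(ap.tolist()); b=ray(r.camera_info('top'),ap,.02); print(b.round(4).tolist(),b.mean(0),[round(np.linalg.norm(b[i]-b[i-1]),4) for i in range(len(b))])
E
```

```text
18.925 pos [ 0.5778 -0.0363  0.0737] F [-0.   0.1 -0.8] open 0.173 dark runs [[(np.float64(-22.5), np.float64(4.5)), (np.float64(55.5), np.float64(139.5))], [(np.float64(-22.5), np.float64(5.5)), (np.float64(56.0), np.float64(139.5))]]
[[562, 167], [573, 271], [460, 276], [452, 172]]
[[0.6383, -0.4633, 0.02], [0.401, -0.4739, 0.02], [0.3867, -0.225, 0.02], [0.6232, -0.2132, 0.02]] [ 0.51230811 -0.34383162  0.02      ] [np.float64(0.2505), np.float64(0.2375), np.float64(0.2493), np.float64(0.2368)]
```

```bash
cat >> h.py <<'E'
TC=np.array([.5123,-.3438]); TA=np.radians(2.9)
def slot(y): return TC+y*np.array([-np.sin(TA),np.cos(TA)])
E
python3 -c "
from h import *
print(slot(-.078)); go2([*slot(-.078),.08],2.9,0)"
```

```text
[ 0.51624625 -0.42170011]
shift [-146.1  362.1   -2.1] turn [ 0.  -0.1  9.6] heading now 12.5
```

>>> {"api": "move_arm", "payload": {"targets": [[[0.0, 0, 0, -45, 0, 0, 0], [0.0, -30, 60, -45, 0, 0, 5], [0.0, -60, 120, -45, 0, 0, 9.6], [0.0, -90, 180, -45, 0, 0, 9.6], [0.0, -110, 240, -45, 0, 0, 9.6], [0.0, -130, 300, -45, 0, 0, 9.6], [0.0, -146, 350, -40, 0, 0, 9.6], [0.0, -146, 362, -10, 0, 0, 9.6], [0.0, -146, 362, 30, 0, 0, 9.6], [0.0, -146, 362, 40, 0, 0, 9.6]]]}}

```text
clock: 20.23
tool_pos: [0.5132, -0.4199, 0.0317]
eef_rot: [1.0, 0.025, -0.003, -0.002]
contact_force: [0.5, 0.7, -1.3]
opening: 0.173
finger_force: 55.0
```

```bash
python3 -c "
from h import *
s=r.get_state();print(s['q'].round(2),s['contact_force'].round(1));go2([*slot(-.078),.011],2.9,0)"
```

```text
[ 0.66  1.01 -0.09  1.56  0.13  0.59 -1.02] [ 0.5  0.7 -1.3]
shift [ 3.1  2.  20.7] turn [-0.2  0.3 -0. ] heading now 2.9
```

>>> {"api": "move_arm", "payload": {"targets": [[[0.0, 1, 0, 12, 0, 0, 0], [0.0, 1, 0, 20, 0, 0, 0], [0.0, 1, 0, 21, 0, 0, 0], [0.0, 1, 0, 21, 0, 0, 0], [0.4, 1, 0, 21, 0, 0, 0], [0.4, 1, 0, 21, 0, 0, 0], [0.4, 1, 0, 21, 0, 0, 0], [0.4, 1, 0, 0, 0, 0, 0], [0.4, 1, 0, -50, 0, 0, 0], [0.4, 1, 0, -100, 0, 0, 0]]]}}

```text
clock: 21.48
tool_pos: [0.5166, -0.4212, 0.1366]
eef_rot: [1.0, 0.025, -0.0, 0.0]
contact_force: [0.7, -0.2, -0.1]
opening: 0.402
finger_force: 0.0
```

```bash
python3 - <<'E'
from h import *
im=r.snapshot("top"); cv2.imwrite("pics/t6.png",im[:,:,::-1]); c=r.camera_info("top")
for e,px,L in handles(im,c): print(e.round(4).tolist(),px.round().tolist(),round(L,4),np.degrees(np.arctan2(*(e[0]-e[1])[1::-1])).round(1))
im=r.snapshot("wrist");cv2.imwrite("pics/w6.png",im[:,:,::-1]); c=r.camera_info("wrist")
for e,px,L in handles(im,c,z=.021,up=2): print(e.round(4).tolist(),px.round().tolist(),round(L,4))
e=[o[0] for o in handles(cv2.imread("pics/t6.png")[:,:,::-1],r.camera_info("top")) if abs(o[2]-.098)<.006][0]
h=np.degrees(np.arctan2(*(e[0]-e[1])[1::-1])); m=e.mean(0); go2([m[0],m[1],.16],h,0); print(r.get_state()['q'].round(2))
E
```

```text
[[0.1809, 0.6835, 0.016], [0.1684, 0.7495, 0.016]] [[7.0, 372.0], [38.0, 366.0]] 0.0671 -79.3
[[0.518, 0.1784, 0.016], [0.4209, 0.1642, 0.016]] [[283.0, 259.0], [278.0, 216.0]] 0.0981 8.3
[[0.5392, 0.3468, 0.016], [0.4205, 0.3626, 0.016]] [[194.0, 258.0], [204.0, 205.0]] 0.1198 -7.6
[[0.5747, 0.458, 0.016], [0.4358, 0.4295, 0.016]] [[164.0, 250.0], [155.0, 189.0]] 0.1418 11.6
[[0.5569, -0.4199, 0.021], [0.4833, -0.4235, 0.021]] [[310.0, 285.0], [310.0, 177.0]] 0.0737
shift [ -20.6 -596.9  -23.2] turn [ 0.5 -0.5 -5.5] heading now 2.9
[ 0.67  0.86 -0.11  1.51  0.12  0.76 -1.  ]
```

>>> {"api": "move_arm", "payload": {"targets": [[[0.6, 0, -62, -15, 0, 0, 0], [0.6, -2, -124, -23, 0, 0, 0], [0.6, -4, -186, -23, 0, 0, 0], [0.6, -6, -248, -23, 0, 0, -2], [0.6, -8, -310, -23, 0, 0, -4], [0.6, -12, -372, -23, 0, 0, -5.5], [0.6, -16, -434, -23, 0, 0, -5.5], [0.6, -18, -496, -23, 0, 0, -5.5], [0.6, -20, -558, -23, 0, 0, -5.5], [0.6, -20.6, -597, -23, 0, 0, -5.5]]]}}

```text
clock: 22.82
tool_pos: [0.4649, 0.1779, 0.1578]
eef_rot: [0.997, 0.075, 0.0, -0.001]
contact_force: [0.1, 0.0, -0.2]
opening: 0.597
finger_force: 0.0
```

>>> {"api": "move_arm", "payload": {"targets": [[[0.6, 0, 0, 0, 0, 0, 0], [0.6, 0, 0, 0, 0, 0, 0], [0.6, 0, 0, 0, 0, 0, 0]]]}}

```text
clock: 23.2
tool_pos: [0.4658, 0.172, 0.1574]
eef_rot: [0.997, 0.072, -0.0, 0.0]
contact_force: [-0.8, 0.0, -0.6]
opening: 0.603
finger_force: 0.0
```

```bash
cat >> h.py <<'E'
def seek(L,name,z=.0041):
    """wrist look; middle and heading of the white handle with eye spacing L, its planned grasp"""
    s=r.get_state(); c=r.camera_info("wrist"); im=r.snapshot("wrist"); cv2.imwrite(f"pics/{name}.png",im[:,:,::-1]); print(s['q'].round(2),s['tool_pos'].round(4))
    for e,px,l in handles(im,c,up=2):
        h=np.degrees(np.arctan2(*(e[0]-e[1])[1::-1])); m=e.mean(0)
        print('eyes',e[:,:2].round(4).tolist(),'px',px.round().tolist(),'L',round(l,4),'mid',m.round(4),'heading',h.round(1))
        if abs(l-L)<.006: go2([m[0],m[1],z],h,0)
E
python3 -c "
from h import *
seek(.098,'w7')"
```

```text
[-0.46  0.66  0.02  2.03 -0.03  0.45 -1.84] [0.4658 0.172  0.1574]
eyes [[0.5178, 0.1799], [0.4206, 0.1658]] px [[315.0, 282.0], [314.0, 146.0]] L 0.0982 mid [0.4692 0.1729 0.016 ] heading 8.3
shift [  3.5  -0.2 153.3] turn [ 0.  0. -0.] heading now 8.2
eyes [[0.5395, 0.3484], [0.4203, 0.3646]] px [[40.0, 246.0], [55.0, 73.0]] L 0.1202 mid [0.4799 0.3565 0.016 ] heading -7.7
```

The second handle is measured with an eye spacing of 98.2 mm, eyes at (315,282) and (314,146). Grasping it.

>>> {"api": "move_arm", "payload": {"targets": [[[0.6, 3.5, 0, 60, 0, 0, 0], [0.6, 3.5, 0, 115, 0, 0, 0], [0.6, 3.5, 0, 145, 0, 0, 0], [0.6, 3.5, 0, 153, 0, 0, 0], [0.6, 3.5, 0, 153, 0, 0, 0], [0.0, 3.5, 0, 153, 0, 0, 0], [0.0, 3.5, 0, 153, 0, 0, 0], [0.0, 3.5, 0, 153, 0, 0, 0], [0.0, 3.5, 0, 153, 0, 0, 0], [0.0, 3.5, 0, 120, 0, 0, 0]]], "newtons": 55}}

```text
clock: 24.5
tool_pos: [0.4677, 0.1742, 0.0362]
eef_rot: [0.997, 0.073, -0.002, 0.0]
contact_force: [0.0, -0.2, -0.7]
opening: 0.17
finger_force: 55.0
```

```bash
python3 -c "
from h import *
s=r.get_state();print(s['contact_force'].round(1),s['opening'])
go2([*(O-U*.072),.12],12.2,0)"
```

```text
[ 0.  -0.2 -0.7] 0.1699263580916616
shift [ 46.1 225.9 -83.9] turn [ 0.   0.3 -3.8] heading now 8.4
```

>>> {"api": "move_arm", "payload": {"targets": [[[0.0, 0, 0, -60, 0, 0, 0], [0.0, 10, 40, -84, 0, 0, 0], [0.0, 20, 90, -84, 0, 0, -3.8], [0.0, 30, 140, -84, 0, 0, -3.8], [0.0, 40, 190, -84, 0, 0, -3.8], [0.0, 46, 226, -84, 0, 0, -3.8], [0.0, 46, 226, -84, 0, 0, -3.8], [0.0, 46, 226, -84, 0, 0, -3.8], [0.0, 46, 226, -84, 0, 0, -3.8]]]}}

```text
clock: 25.62
tool_pos: [0.5472, -0.0403, 0.121]
eef_rot: [0.994, 0.108, -0.001, -0.001]
contact_force: [-0.2, -0.1, -1.0]
opening: 0.174
finger_force: 55.0
```

```bash
cat >> h.py <<'E'
def hook(name,half,dz=.012):
    """held eye over the pin: shift in tool axes still to go, from the wrist picture (hole rim at TCP z+dz)"""
    s=r.get_state(); c=r.camera_info("wrist"); im=r.snapshot("wrist"); cv2.imwrite(f"pics/{name}.png",im[:,:,::-1])
    R=Ro.from_quat(s['eef_rot']); zt=s['tool_pos'][2]+dz
    ex=s['tool_pos']+R.apply([half,0,0]); ex[2]=zt; u,v=proj(c,ex)[0]; print('expected hole px',u,v)
    m=cv2.inRange(cv2.cvtColor(im,cv2.COLOR_RGB2HSV),(0,12,150),(60,70,255)); k=np.zeros_like(m); a,b=int(u),int(v)
    sl=np.s_[max(0,b-52):b+49,a-54:a+54]; k[sl]=m[sl]
    cs,hi=cv2.findContours(k,cv2.RETR_CCOMP,cv2.CHAIN_APPROX_NONE)
    q=max([q for i,q in enumerate(cs) if hi[0][i][3]>=0],key=cv2.contourArea); e=cv2.fitEllipse(q); H=ray(c,[e[0]],zt)[0]
    # pin tip from the bright disc on the dark block near home
    pu,pv=proj(c,[*O,.052])[0]; g=cv2.cvtColor(im,cv2.COLOR_RGB2GRAY); a,b=int(pu),int(pv); w=g[b-14:b+15,a-14:a+15]
    ys,xs=np.where(w>(int(w.max())+int(np.median(w)))//2); P=ray(c,[[a-14+xs.mean(),b-14+ys.mean()]],.052)[0]
    print('ellipse',[np.round(t,1) for t in e],'eye',H.round(4),'pin px',(a,b),'n',len(xs),'pin',P.round(4),'pos',s['tool_pos'].round(4),s['opening'],s['contact_force'].round(1))
    for n,T in(('pin seen',P[:2]),('pin stored',O)): print(n,'shift',(R.inv().apply([*(T-H[:2]),0])*1000).round(1))
    print('dz for z .0336:',round((s['tool_pos'][2]-.0336)*1000,1))
E
python3 -c "
from h import *
hook('w8',.049)"
```

```text
expected hole px 314.85311733938937 204.71961839294292
ellipse [array([314.9, 203.7]), array([56.2, 58. ]), np.float64(94.8)] eye [ 0.5954 -0.0298  0.133 ] pin px (320, 122) n 128 pin [ 0.6173 -0.027   0.052 ] pos [ 0.5472 -0.0403  0.121 ] 0.17410270429434613 [-0.2 -0.1 -1. ]
pin seen shift [22.  2. -0.]
pin stored shift [21.8  2.4 -0. ]
dz for z .0336: 87.4
```

>>> {"api": "move_arm", "payload": {"targets": [[[0.0, 12, 2.2, 10, 0, 0, 0], [0.0, 22, 2.2, 30, 0, 0, 0], [0.0, 22, 2.2, 50, 0, 0, 0], [0.0, 22, 2.2, 60, 0, 0, 0], [0.0, 22, 2.2, 65, 0, 0, 0], [0.0, 22, 2.2, 70, 0, 0, 0], [0.0, 22, 2.2, 75, 0, 0, 0], [0.0, 22, 2.2, 80, 0, 0, 0], [0.0, 22, 2.2, 87, 0, 0, 0], [0.0, 22, 2.2, 87, 0, 0, 0]]]}}

```text
clock: 26.92
tool_pos: [0.5691, -0.0397, 0.0335]
eef_rot: [0.994, 0.106, -0.001, -0.0]
contact_force: [0.7, -0.1, 0.4]
opening: 0.175
finger_force: 55.0
```

```bash
python3 -c "
from h import *
pull('p5'); a=cv2.imread('pics/p5.png'); cv2.imwrite('pics/p5c.png',a[60:420,140:500])"
```

```text
26.925 pos [ 0.5691 -0.0397  0.0335] F [ 0.7 -0.1  0.4] open 0.175 dark runs [[(np.float64(-22.5), np.float64(-5.5)), (np.float64(44.5), np.float64(112.0))], [(np.float64(-22.0), np.float64(21.5)), (np.float64(44.5), np.float64(113.0))]]
```

View pics/p5c.png

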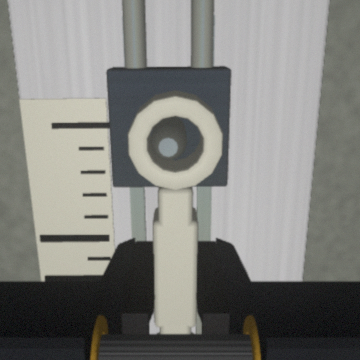

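The pin tip shows inside the eye. Pulling by 68 mm commanded, which gave about 58 mm last time.

>>> {"api": "move_arm", "payload": {"targets": [[[0.0, -6, 0, 0, 0, 0, 0], [0.0, -15, 0, 0, 0, 0, 0], [0.0, -25, 0, 0, 0, 0, 0], [0.0, -35, 0, 0, 0, 0, 0], [0.0, -45, 0, 0, 0, 0, 0], [0.0, -54, 0, 0, 0, 0, 0], [0.0, -62, 0, 0, 0, 0, 0], [0.0, -67, 0, 0, 0, 0, 0], [0.0, -68, 0, 0, 0, 0, 0], [0.0, -68, 0, 0, 0, 0, 0]]]}}

```text
clock: 28.22
tool_pos: [0.5093, -0.0524, 0.035]
eef_rot: [0.994, 0.107, 0.006, -0.001]
contact_force: [9.1, 3.4, -4.4]
opening: 0.17
finger_force: 55.0
```

```bash
python3 -c "
from h import *
pull('p6')"
```

```text
28.225 pos [ 0.5093 -0.0524  0.035 ] F [ 9.1  3.4 -4.4] open 0.17 dark runs [[(np.float64(36.5), np.float64(56.0)), (np.float64(107.0), np.float64(139.5))], [(np.float64(37.0), np.float64(80.0)), (np.float64(106.0), np.float64(139.5))]]
```

Reading about 59 mm. I hold for 2.5 s.

>>> {"api": "move_arm", "payload": {"targets": [[[0.0, 0, 0, 0, 0, 0, 0], [0.0, 0, 0, 0, 0, 0, 0], [0.0, 0, 0, 0, 0, 0, 0], [0.0, 0, 0, 0, 0, 0, 0], [0.0, 0, 0, 0, 0, 0, 0], [0.0, 0, 0, 0, 0, 0, 0], [0.0, 0, 0, 0, 0, 0, 0], [0.0, 0, 0, 0, 0, 0, 0], [0.0, 0, 0, 0, 0, 0, 0], [0.0, 0, 0, 0, 0, 0, 0]]]}}

```text
clock: 29.52
tool_pos: [0.5093, -0.0524, 0.035]
eef_rot: [0.994, 0.107, 0.006, -0.001]
contact_force: [10.5, 3.0, -3.7]
opening: 0.178
finger_force: 55.0
```

>>> {"api": "move_arm", "payload": {"targets": [[[0.0, 0, 0, 0, 0, 0, 0], [0.0, 0, 0, 0, 0, 0, 0], [0.0, 0, 0, 0, 0, 0, 0], [0.0, 0, 0, 0, 0, 0, 0], [0.0, 0, 0, 0, 0, 0, 0], [0.0, 0, 0, 0, 0, 0, 0], [0.0, 0, 0, 0, 0, 0, 0], [0.0, 0, 0, 0, 0, 0, 0], [0.0, 0, 0, 0, 0, 0, 0], [0.0, 0, 0, 0, 0, 0, 0]]]}}

```text
clock: 30.78
tool_pos: [0.5093, -0.0524, 0.035]
eef_rot: [0.994, 0.107, 0.006, -0.001]
contact_force: [8.4, 3.0, -4.0]
opening: 0.173
finger_force: 55.0
```

```bash
python3 -c "
from h import *
pull('p7')"
```

```text
30.775 pos [ 0.5093 -0.0524  0.035 ] F [ 8.4  3.  -4. ] open 0.173 dark runs [[(np.float64(36.5), np.float64(56.0)), (np.float64(107.0), np.float64(139.5))], [(np.float64(37.0), np.float64(80.0)), (np.float64(106.0), np.float64(139.5))]]
```

>>> {"api": "move_arm", "payload": {"targets": [[[0.0, 12, 0, 0, 0, 0, 0], [0.0, 24, 0, 0, 0, 0, 0], [0.0, 36, 0, 0, 0, 0, 0], [0.0, 48, 0, 0, 0, 0, 0], [0.0, 58, 0, 0, 0, 0, 0], [0.0, 66, 0, 0, 0, 0, 0], [0.0, 68, 0, 0, 0, 0, 0], [0.0, 68, 0, 0, 0, 0, 0], [0.0, 68, 0, -10, 0, 0, 0], [0.0, 68, 0, -40, 0, 0, 0]]]}}

```text
clock: 32.08
tool_pos: [0.5676, -0.0403, 0.0737]
eef_rot: [0.994, 0.106, -0.003, -0.0]
contact_force: [-0.0, -0.9, -0.3]
opening: 0.175
finger_force: 55.0
```

```bash
python3 -c "
from h import *
pull('p8'); go2([*slot(-.026),.031],2.9,0)"
```

```text
32.075 pos [ 0.5676 -0.0403  0.0737] F [-0.  -0.9 -0.3] open 0.175 dark runs [[(np.float64(-22.5), np.float64(-0.5)), (np.float64(66.0), np.float64(139.5))], [(np.float64(-22.0), np.float64(3.5)), (np.float64(67.0), np.float64(139.5))]]
shift [-124.7  309.7   47. ] turn [ 0.1 -0.1  9.2] heading now 12.1
```

The slide is home and the handle is clear of the pin. Carrying it to the second slot.

>>> {"api": "move_arm", "payload": {"targets": [[[0.0, 0, 0, -45, 0, 0, 0], [0.0, -25, 60, -45, 0, 0, 5], [0.0, -50, 120, -45, 0, 0, 9.2], [0.0, -75, 180, -45, 0, 0, 9.2], [0.0, -100, 240, -45, 0, 0, 9.2], [0.0, -125, 300, -45, 0, 0, 9.2], [0.0, -125, 310, -30, 0, 0, 9.2], [0.0, -125, 310, 10, 0, 0, 9.2], [0.0, -125, 310, 40, 0, 0, 9.2], [0.0, -125, 310, 43, 0, 0, 9.2]]]}}

```text
clock: 33.38
tool_pos: [0.5111, -0.3671, 0.0287]
eef_rot: [1.0, 0.027, -0.003, -0.002]
contact_force: [-0.1, -0.1, 0.1]
opening: 0.172
finger_force: 55.0
```

```bash
python3 -c "
from h import *
s=r.get_state();print(s['contact_force'].round(1),s['opening']);go2([*slot(-.026),.011],2.9,0)"
```

```text
[-0.1 -0.1  0.1] 0.17164991856230402
shift [ 2.5  2.9 17.7] turn [-0.2  0.3  0.2] heading now 3.1
```

>>> {"api": "move_arm", "payload": {"targets": [[[0.0, 1, 1, 10, 0, 0, 0], [0.0, 1, 1, 16, 0, 0, 0], [0.0, 1, 1, 18, 0, 0, 0], [0.0, 1, 1, 18, 0, 0, 0], [0.4, 1, 1, 18, 0, 0, 0], [0.4, 1, 1, 18, 0, 0, 0], [0.4, 1, 1, 18, 0, 0, 0], [0.4, 1, 1, 0, 0, 0, 0], [0.4, 1, 1, -60, 0, 0, 0], [0.4, 1, 1, -120, 0, 0, 0]]]}}

```text
clock: 34.62
tool_pos: [0.5139, -0.3701, 0.1534]
eef_rot: [1.0, 0.026, -0.0, -0.0]
contact_force: [0.7, -0.4, -0.6]
opening: 0.402
finger_force: 0.0
```

```bash
python3 - <<'E'
from h import *
s=r.get_state(); im=r.snapshot("wrist");cv2.imwrite("pics/w9.png",im[:,:,::-1]); c=r.camera_info("wrist")
for e,px,L in handles(im,c,z=.019,up=2): print('tray',e.round(4).tolist(),px.round().tolist(),round(L,4))
im=r.snapshot("top"); cv2.imwrite("pics/t9.png",im[:,:,::-1]); c=r.camera_info("top"); E=None
for e,px,L in handles(im,c):
    print(e[:,:2].round(4).tolist(),px.round().tolist(),round(L,4))
    if abs(L-.12)<.005: E=e
e=E;h=np.degrees(np.arctan2(*(e[0]-e[1])[1::-1])); m=e.mean(0); go2([m[0],m[1],.16],h,0); print(s['q'].round(2),s['tool_pos'])
E
```

```text
tray [[0.5591, -0.4259, 0.019], [0.4796, -0.4299, 0.019]] [[388.0, 278.0], [394.0, 170.0]] 0.0796
tray [[0.5677, -0.3716, 0.019], [0.4652, -0.3767, 0.019]] [[315.0, 293.0], [315.0, 153.0]] 0.1027
[[0.1809, 0.6836], [0.1684, 0.7492]] [[7.0, 372.0], [38.0, 366.0]] 0.0668
[[0.5393, 0.3468], [0.4205, 0.3626]] [[194.0, 258.0], [204.0, 205.0]] 0.1198
[[0.5746, 0.458], [0.4358, 0.4295]] [[164.0, 250.0], [155.0, 189.0]] 0.1418
shift [-5.000e-01 -7.286e+02 -6.600e+00] turn [ 0.4 -0.7 10.6] heading now 3.0
[ 0.62  0.8  -0.13  1.62  0.14  0.73 -1.09] [ 0.51391841 -0.37011239  0.15343044]
```

>>> {"api": "move_arm", "payload": {"targets": [[[0.6, 0, -62, -7, 0, 0, 0], [0.6, 0, -124, -7, 0, 0, 0], [0.6, 0, -186, -7, 0, 0, 0], [0.6, 0, -248, -7, 0, 0, 0], [0.6, 0, -310, -7, 0, 0, 0], [0.6, 0, -372, -7, 0, 0, 0], [0.6, 0, -434, -7, 0, 0, 3], [0.6, 0, -496, -7, 0, 0, 6], [0.6, 0, -558, -7, 0, 0, 9], [0.6, 0, -620, -7, 0, 0, 10.6]]]}}

```text
clock: 35.98
tool_pos: [0.4812, 0.2511, 0.1589]
eef_rot: [0.998, -0.067, 0.0, -0.0]
contact_force: [1.5, -1.6, 0.2]
opening: 0.601
finger_force: 0.0
```

```bash
python3 - <<'E'
from h import *
s=r.get_state(); print(s['q'].round(2)); go2([.4799,.3563,.16],-7.6,0)
E
```

```text
[-0.62  0.7   0.09  1.9  -0.11  0.55 -2.16]
shift [ -15.2 -104.1   -1.1] turn [-0.  0. -0.] heading now -7.6
```

>>> {"api": "move_arm", "payload": {"targets": [[[0.6, -8, -55, 0, 0, 0, 0], [0.6, -14, -95, 0, 0, 0, 0], [0.6, -14, -101, 0, 0, 0, 0], [0.6, -14, -101, 0, 0, 0, 0], [0.6, -14, -101, 0, 0, 0, 0]]]}}

```text
clock: 36.6
tool_pos: [0.4814, 0.3486, 0.1584]
eef_rot: [0.998, -0.068, -0.0, 0.001]
contact_force: [-0.4, -0.4, 0.3]
opening: 0.606
finger_force: 0.0
```

```bash
python3 -c "
from h import *
seek(.12,'w10')"
```

```text
[-0.77  0.76  0.12  1.74 -0.13  0.65 -2.29] [0.4814 0.3486 0.1584]
eyes [[0.5393, 0.3483], [0.4202, 0.3643]] px [[305.0, 303.0], [303.0, 139.0]] L 0.1202 mid [0.4798 0.3563 0.016 ] heading -7.7
shift [ -2.6  -7.5 154.3] turn [ 0.1  0.  -0.1] heading now -7.8
```

The third handle is measured with an eye spacing of 120.2 mm, eyes at (305,303) and (303,139). Grasping it.

>>> {"api": "move_arm", "payload": {"targets": [[[0.6, -2.6, -7.5, 60, 0, 0, 0], [0.6, -2.6, -7.5, 115, 0, 0, 0], [0.6, -2.6, -7.5, 145, 0, 0, 0], [0.6, -2.6, -7.5, 154, 0, 0, 0], [0.6, -2.6, -7.5, 154, 0, 0, 0], [0.0, -2.6, -7.5, 154, 0, 0, 0], [0.0, -2.6, -7.5, 154, 0, 0, 0], [0.0, -2.6, -7.5, 154, 0, 0, 0], [0.0, -2.6, -7.5, 154, 0, 0, 0], [0.0, -2.6, -7.5, 120, 0, 0, 0]]], "newtons": 55}}

```text
clock: 37.9
tool_pos: [0.4775, 0.3577, 0.0367]
eef_rot: [0.998, -0.066, -0.002, 0.002]
contact_force: [0.2, 0.6, -0.0]
opening: 0.175
finger_force: 55.0
```

```bash
python3 -c "
from h import *
s=r.get_state();print(s['contact_force'].round(1),s['opening'])
go2([*(O-U*.083),.12],12.0,0)"
```

```text
[ 0.2  0.6 -0. ] 0.17482746359854084
shift [110.6 391.4 -82.5] turn [  0.1   0.3 -19.6] heading now -7.6
```

>>> {"api": "move_arm", "payload": {"targets": [[[0.0, 0, 0, -60, 0, 0, 0], [0.0, 10, 40, -83, 0, 0, -4], [0.0, 25, 90, -83, 0, 0, -8], [0.0, 40, 145, -83, 0, 0, -12], [0.0, 55, 200, -83, 0, 0, -16], [0.0, 70, 255, -83, 0, 0, -19.6], [0.0, 85, 310, -83, 0, 0, -19.6], [0.0, 100, 365, -83, 0, 0, -19.6], [0.0, 110, 391, -83, 0, 0, -19.6], [0.0, 110, 391, -83, 0, 0, -19.6]]]}}

```text
clock: 39.15
tool_pos: [0.5368, -0.0466, 0.1211]
eef_rot: [0.995, 0.102, -0.0, 0.001]
contact_force: [-0.1, 0.6, -0.9]
opening: 0.171
finger_force: 55.0
```

>>> {"api": "move_arm", "payload": {"targets": [[[0.0, 0, 0, 0, 0, 0, 0], [0.0, 0, 0, 0, 0, 0, 0], [0.0, 0, 0, 0, 0, 0, 0]]]}}

```text
clock: 39.52
tool_pos: [0.5367, -0.0419, 0.1211]
eef_rot: [0.994, 0.106, -0.0, -0.0]
contact_force: [0.5, -0.6, -1.2]
opening: 0.177
finger_force: 55.0
```

```bash
python3 -c "
from h import *
hook('w11',.06)"
```

```text
expected hole px 314.79186988362255 170.61016126528622
ellipse [array([314.8, 166.8]), array([59.5, 59.7]), np.float64(148.5)] eye [ 0.5965 -0.029   0.1331] pin px (320, 99) n 132 pin [ 0.6173 -0.0271  0.052 ] pos [ 0.5367 -0.0419  0.1211] 0.17672486079025407 [ 0.5 -0.6 -1.2]
pin seen shift [20.8  2.5 -0. ]
pin stored shift [20.6  2.8 -0. ]
dz for z .0336: 87.5
```

>>> {"api": "move_arm", "payload": {"targets": [[[0.0, 12, 1.6, 10, 0, 0, 0], [0.0, 20.5, 1.6, 30, 0, 0, 0], [0.0, 20.5, 1.6, 50, 0, 0, 0], [0.0, 20.5, 1.6, 60, 0, 0, 0], [0.0, 20.5, 1.6, 65, 0, 0, 0], [0.0, 20.5, 1.6, 70, 0, 0, 0], [0.0, 20.5, 1.6, 75, 0, 0, 0], [0.0, 20.5, 1.6, 80, 0, 0, 0], [0.0, 20.5, 1.6, 87, 0, 0, 0], [0.0, 20.5, 1.6, 87, 0, 0, 0]]]}}

```text
clock: 40.83
tool_pos: [0.5566, -0.0406, 0.0335]
eef_rot: [0.995, 0.105, -0.001, -0.0]
contact_force: [0.3, -0.4, -0.3]
opening: 0.176
finger_force: 55.0
```

```bash
cat >> h.py <<'E'
def inside(name,half,dz=.012):
    """bright pin tip within the held eye: offset of the tip from the eye centre in tool x,y (mm)"""
    s=r.get_state(); im=cv2.imread(f'pics/{name}.png')[:,:,::-1]; c=r.camera_info('wrist'); R=Ro.from_quat(s['eef_rot'])
    ex=s['tool_pos']+R.apply([half,0,0]); ex[2]=s['tool_pos'][2]+dz
    p=np.array([*O,.052]); pu=proj(c,p)[0]; a,b=pu.astype(int); g=cv2.cvtColor(im,cv2.COLOR_RGB2GRAY); w=g[b-14:b+15,a-14:a+15]
    cs=[k for k in cv2.findContours((w>w.min()+70).astype(np.uint8),0,2)[0] if cv2.contourArea(k)>25]
    for k in cs:
        q=cen(k)+(a-14,b-14); P=ray(c,[q],.052)[0]; print('bright spot',q.round(1),cv2.contourArea(k),'pin expected px',pu.round(1),'tip-eye in tool mm',(R.inv().apply(P-ex)*1000).round(1))
E
python3 -c "
from h import *
pull('p9'); inside('p9',.0605)"
```

```text
40.825 pos [ 0.5566 -0.0406  0.0335] F [ 0.3 -0.4 -0.3] open 0.176 dark runs [[(np.float64(-22.0), np.float64(-3.5)), (np.float64(11.0), np.float64(20.5)), (np.float64(56.0), np.float64(134.0))], [(np.float64(-22.0), np.float64(-2.0)), (np.float64(10.0), np.float64(21.5)), (np.float64(56.0), np.float64(135.0))]]
bright spot [312.8 166.5] 240.0 pin expected px [313.6 168. ] tip-eye in tool mm [ 1.7 -0.6 -6.2]
```

The pin tip sits inside the eye, about 2 mm off centre, with no force at full depth. Pulling.

>>> {"api": "move_arm", "payload": {"targets": [[[0.0, -6, 0, 0, 0, 0, 0], [0.0, -15, 0, 0, 0, 0, 0], [0.0, -25, 0, 0, 0, 0, 0], [0.0, -35, 0, 0, 0, 0, 0], [0.0, -45, 0, 0, 0, 0, 0], [0.0, -54, 0, 0, 0, 0, 0], [0.0, -62, 0, 0, 0, 0, 0], [0.0, -67, 0, 0, 0, 0, 0], [0.0, -68, 0, 0, 0, 0, 0], [0.0, -68, 0, 0, 0, 0, 0]]]}}

```text
clock: 42.12
tool_pos: [0.4969, -0.0539, 0.0349]
eef_rot: [0.994, 0.105, 0.006, -0.0]
contact_force: [10.0, 1.9, -5.5]
opening: 0.176
finger_force: 55.0
```

```bash
python3 -c "
from h import *
pull('p10')"
```

```text
42.125 pos [ 0.4969 -0.0539  0.0349] F [10.   1.9 -5.5] open 0.176 dark runs [[(np.float64(37.5), np.float64(56.5)), (np.float64(119.0), np.float64(139.5))], [(np.float64(37.5), np.float64(60.5)), (np.float64(69.5), np.float64(80.5)), (np.float64(117.5), np.float64(139.5))]]
```

Reading about 59.5 mm. Holding.

>>> {"api": "move_arm", "payload": {"targets": [[[0.0, 0, 0, 0, 0, 0, 0], [0.0, 0, 0, 0, 0, 0, 0], [0.0, 0, 0, 0, 0, 0, 0], [0.0, 0, 0, 0, 0, 0, 0], [0.0, 0, 0, 0, 0, 0, 0], [0.0, 0, 0, 0, 0, 0, 0], [0.0, 0, 0, 0, 0, 0, 0], [0.0, 0, 0, 0, 0, 0, 0], [0.0, 0, 0, 0, 0, 0, 0], [0.0, 0, 0, 0, 0, 0, 0]]]}}

```text
clock: 43.42
tool_pos: [0.4968, -0.0538, 0.0349]
eef_rot: [0.994, 0.105, 0.006, -0.0]
contact_force: [9.3, 1.4, -6.6]
opening: 0.175
finger_force: 55.0
```

>>> {"api": "move_arm", "payload": {"targets": [[[0.0, 0, 0, 0, 0, 0, 0], [0.0, 0, 0, 0, 0, 0, 0], [0.0, 0, 0, 0, 0, 0, 0], [0.0, 0, 0, 0, 0, 0, 0], [0.0, 0, 0, 0, 0, 0, 0], [0.0, 0, 0, 0, 0, 0, 0], [0.0, 0, 0, 0, 0, 0, 0], [0.0, 0, 0, 0, 0, 0, 0], [0.0, 0, 0, 0, 0, 0, 0], [0.0, 0, 0, 0, 0, 0, 0]]]}}

```text
clock: 44.68
tool_pos: [0.4969, -0.0539, 0.0349]
eef_rot: [0.994, 0.105, 0.006, -0.0]
contact_force: [9.9, 1.0, -5.9]
opening: 0.176
finger_force: 55.0
```

```bash
python3 -c "
from h import *
pull('p11')"
```

```text
44.675 pos [ 0.4969 -0.0539  0.0349] F [ 9.9  1.  -5.9] open 0.176 dark runs [[(np.float64(37.5), np.float64(56.5)), (np.float64(119.0), np.float64(139.5))], [(np.float64(37.5), np.float64(60.5)), (np.float64(69.5), np.float64(80.5)), (np.float64(117.5), np.float64(139.5))]]
```

>>> {"api": "move_arm", "payload": {"targets": [[[0.0, 12, 0, 0, 0, 0, 0], [0.0, 24, 0, 0, 0, 0, 0], [0.0, 36, 0, 0, 0, 0, 0], [0.0, 48, 0, 0, 0, 0, 0], [0.0, 58, 0, 0, 0, 0, 0], [0.0, 66, 0, 0, 0, 0, 0], [0.0, 68, 0, 0, 0, 0, 0], [0.0, 68, 0, 0, 0, 0, 0], [0.0, 68, 0, -10, 0, 0, 0], [0.0, 68, 0, -40, 0, 0, 0]]]}}

```text
clock: 45.98
tool_pos: [0.5554, -0.0408, 0.0738]
eef_rot: [0.995, 0.105, -0.002, -0.0]
contact_force: [0.5, 0.6, -0.2]
opening: 0.175
finger_force: 55.0
```

```bash
python3 -c "
from h import *
pull('p12'); go2([*slot(.026),.031],2.9,0)"
```

```text
45.975 pos [ 0.5554 -0.0408  0.0738] F [ 0.5  0.6 -0.2] open 0.175 dark runs [[(np.float64(-22.0), np.float64(-4.5)), (np.float64(78.5), np.float64(139.5))], [(np.float64(-21.5), np.float64(-4.0)), (np.float64(79.0), np.float64(139.5))]]
shift [-103.6  261.    46.8] turn [ 0.  -0.1  9.1] heading now 12.0
```

>>> {"api": "move_arm", "payload": {"targets": [[[0.0, 0, 0, -45, 0, 0, 0], [0.0, -25, 60, -45, 0, 0, 5], [0.0, -50, 120, -45, 0, 0, 9.1], [0.0, -75, 180, -45, 0, 0, 9.1], [0.0, -103, 235, -45, 0, 0, 9.1], [0.0, -103, 261, -45, 0, 0, 9.1], [0.0, -103, 261, -20, 0, 0, 9.1], [0.0, -103, 261, 20, 0, 0, 9.1], [0.0, -103, 261, 40, 0, 0, 9.1], [0.0, -103, 261, 43, 0, 0, 9.1]]]}}

```text
clock: 47.28
tool_pos: [0.5098, -0.3168, 0.0301]
eef_rot: [1.0, 0.026, -0.001, -0.001]
contact_force: [-0.3, 0.1, 0.9]
opening: 0.173
finger_force: 55.0
```

```bash
python3 -c "
from h import *
s=r.get_state();print(s['contact_force'].round(1),s['opening']);go2([*slot(.026),.011],2.9,0)"
```

```text
[-0.3  0.1  0.9] 0.17308328813299773
shift [ 1.2  1.1 19.1] turn [-0.1  0.2  0. ] heading now 2.9
```

>>> {"api": "move_arm", "payload": {"targets": [[[0.0, 1, 0, 10, 0, 0, 0], [0.0, 1, 0, 17, 0, 0, 0], [0.0, 1, 0, 19, 0, 0, 0], [0.0, 1, 0, 19, 0, 0, 0], [0.4, 1, 0, 19, 0, 0, 0], [0.4, 1, 0, 19, 0, 0, 0], [0.4, 1, 0, 19, 0, 0, 0], [0.4, 1, 0, 0, 0, 0, 0], [0.4, 1, 0, -60, 0, 0, 0], [0.4, 1, 0, -120, 0, 0, 0]]]}}

```text
clock: 48.52
tool_pos: [0.5116, -0.3172, 0.1535]
eef_rot: [1.0, 0.026, -0.0, -0.0]
contact_force: [1.2, -0.5, 0.5]
opening: 0.398
finger_force: 0.0
```

```bash
python3 - <<'E'
from h import *
s=r.get_state(); im=r.snapshot("wrist");cv2.imwrite("pics/w12.png",im[:,:,::-1]); c=r.camera_info("wrist")
for e,px,L in handles(im,c,z=.019,up=2): print('tray',e[:,:2].round(4).tolist(),px.round().tolist(),round(L,4))
im=r.snapshot("top"); cv2.imwrite("pics/t12.png",im[:,:,::-1]); c=r.camera_info("top"); E=None
for e,px,L in handles(im,c):
    print(e[:,:2].round(4).tolist(),px.round().tolist(),round(L,4))
    if abs(L-.142)<.005: E=e
e=E;h=np.degrees(np.arctan2(*(e[0]-e[1])[1::-1])); m=e.mean(0); go2([m[0],m[1],.16],h,0); print(m,h,s['q'].round(2),s['tool_pos'])
E
```

```text
tray [[0.5588, -0.4286], [0.4787, -0.4325]] [[464.0, 280.0], [476.0, 171.0]] 0.0801
tray [[0.5775, -0.3176], [0.4516, -0.3238]] [[315.0, 307.0], [315.0, 134.0]] 0.1261
[[0.1809, 0.6836], [0.1685, 0.7486]] [[7.0, 372.0], [38.0, 366.0]] 0.0662
[[0.5747, 0.458], [0.4358, 0.4295]] [[164.0, 250.0], [155.0, 189.0]] 0.1418
shift [  27.8 -762.9   -6. ] turn [ 0.4 -0.6 -8.7] heading now 2.9
[0.50524957 0.44373362 0.016     ] 11.602380626248515 [ 0.57  0.77 -0.16  1.72  0.17  0.67 -1.2 ] [ 0.51156925 -0.31724934  0.15353317]
```

>>> {"api": "move_arm", "payload": {"targets": [[[0.6, 0, -62, -7, 0, 0, 0], [0.6, 0, -124, -7, 0, 0, 0], [0.6, 4, -186, -7, 0, 0, 0], [0.6, 8, -248, -7, 0, 0, 0], [0.6, 12, -310, -7, 0, 0, 0], [0.6, 16, -372, -7, 0, 0, 0], [0.6, 20, -434, -7, 0, 0, -3], [0.6, 24, -496, -7, 0, 0, -6], [0.6, 28, -558, -7, 0, 0, -8.7], [0.6, 28, -620, -7, 0, 0, -8.7]]]}}

```text
clock: 49.88
tool_pos: [0.5082, 0.3052, 0.1589]
eef_rot: [0.995, 0.101, 0.0, -0.0]
contact_force: [1.4, -0.8, -1.2]
opening: 0.598
finger_force: 0.0
```

>>> {"api": "move_arm", "payload": {"targets": [[[0.6, 10, -60, 0, 0, 0, 0], [0.6, 20, -115, 0, 0, 0, 0], [0.6, 22, -136, 0, 0, 0, 0], [0.6, 22, -140, 0, 0, 0, 0], [0.6, 22, -140, 0, 0, 0, 0], [0.6, 22, -140, 0, 0, 0, 0]]]}}

```text
clock: 50.62
tool_pos: [0.5024, 0.4426, 0.1585]
eef_rot: [0.995, 0.1, -0.0, 0.001]
contact_force: [0.3, -1.0, 0.1]
opening: 0.606
finger_force: 0.0
```

```bash
python3 -c "
from h import *
seek(.142,'w13')"
```

```text
[-0.78  0.84 -0.02  1.49  0.02  0.81 -2.18] [0.5024 0.4426 0.1585]
eyes [[0.5749, 0.4598], [0.4355, 0.4312]] px [[312.0, 309.0], [311.0, 112.0]] L 0.1423 mid [0.5052 0.4455 0.016 ] heading 11.6
shift [  3.4  -2.1 154.4] turn [ 0.   0.  -0.1] heading now 11.5
```

The long handle is measured with an eye spacing of 142.3 mm, eyes at (312,309) and (311,112). Grasping it.

>>> {"api": "move_arm", "payload": {"targets": [[[0.6, 3.4, -2.1, 60, 0, 0, 0], [0.6, 3.4, -2.1, 115, 0, 0, 0], [0.6, 3.4, -2.1, 145, 0, 0, 0], [0.6, 3.4, -2.1, 154, 0, 0, 0], [0.6, 3.4, -2.1, 154, 0, 0, 0], [0.0, 3.4, -2.1, 154, 0, 0, 0], [0.0, 3.4, -2.1, 154, 0, 0, 0], [0.0, 3.4, -2.1, 154, 0, 0, 0], [0.0, 3.4, -2.1, 154, 0, 0, 0], [0.0, 3.4, -2.1, 120, 0, 0, 0]]], "newtons": 55}}

```text
clock: 51.92
tool_pos: [0.5024, 0.446, 0.0361]
eef_rot: [0.995, 0.101, -0.003, 0.002]
contact_force: [0.1, 0.2, 0.3]
opening: 0.173
finger_force: 55.0
```

```bash
python3 -c "
from h import *
s=r.get_state();print(s['contact_force'].round(1),s['opening'])
go2([*(O-U*.094),.12],12.0,0)"
```

```text
[0.1 0.2 0.3] 0.17329319063645393
shift [-77.5 487.6 -82.1] turn [ 0.2  0.3 -0.4] heading now 11.6
```

>>> {"api": "move_arm", "payload": {"targets": [[[0.0, 0, 0, -60, 0, 0, 0], [0.0, -10, 50, -83, 0, 0, 0], [0.0, -20, 110, -83, 0, 0, 0], [0.0, -30, 170, -83, 0, 0, 0], [0.0, -40, 230, -83, 0, 0, 0], [0.0, -50, 290, -83, 0, 0, 0], [0.0, -60, 350, -83, 0, 0, 0], [0.0, -70, 410, -83, 0, 0, 0], [0.0, -78, 465, -83, 0, 0, 0], [0.0, -78, 488, -83, 0, 0, -0.4]]]}}

```text
clock: 53.18
tool_pos: [0.5256, -0.0511, 0.1211]
eef_rot: [0.995, 0.102, -0.001, 0.001]
contact_force: [-0.1, 1.4, -1.5]
opening: 0.177
finger_force: 55.0
```

>>> {"api": "move_arm", "payload": {"targets": [[[0.0, 0, 0, 0, 0, 0, 0], [0.0, 0, 0, 0, 0, 0, 0], [0.0, 0, 0, 0, 0, 0, 0], [0.0, 0, 0, 0, 0, 0, 0]]]}}

```text
clock: 53.68
tool_pos: [0.5262, -0.0447, 0.1211]
eef_rot: [0.994, 0.106, -0.0, -0.0]
contact_force: [-1.6, 0.1, -1.1]
opening: 0.176
finger_force: 55.0
```

```bash
python3 -c "
from h import *
hook('w14',.071)"
```

```text
expected hole px 314.83316779009175 134.8709332113059
ellipse [array([314.8, 132.3]), array([61. , 62.8]), np.float64(179.4)] eye [ 0.5964 -0.0296  0.1331] pin px (319, 75) n 309 pin [ 0.6139 -0.0275  0.052 ] pos [ 0.5262 -0.0447  0.1211] 0.17602644328933484 [-1.6  0.1 -1.1]
pin seen shift [17.5  1.6 -0. ]
pin stored shift [20.8  2.2 -0. ]
dz for z .0336: 87.5
```

>>> {"api": "move_arm", "payload": {"targets": [[[0.0, 12, 1.6, 10, 0, 0, 0], [0.0, 20.5, 1.6, 30, 0, 0, 0], [0.0, 20.5, 1.6, 50, 0, 0, 0], [0.0, 20.5, 1.6, 60, 0, 0, 0], [0.0, 20.5, 1.6, 65, 0, 0, 0], [0.0, 20.5, 1.6, 70, 0, 0, 0], [0.0, 20.5, 1.6, 75, 0, 0, 0], [0.0, 20.5, 1.6, 80, 0, 0, 0], [0.0, 20.5, 1.6, 87, 0, 0, 0], [0.0, 20.5, 1.6, 87, 0, 0, 0]]]}}

```text
clock: 54.98
tool_pos: [0.5462, -0.0434, 0.0336]
eef_rot: [0.995, 0.105, -0.001, -0.0]
contact_force: [-0.5, -0.2, 0.1]
opening: 0.176
finger_force: 55.0
```

```bash
python3 -c "
from h import *
pull('p13'); inside('p13',.0715)"
```

```text
54.975 pos [ 0.5462 -0.0434  0.0336] F [-0.5 -0.2  0.1] open 0.176 dark runs [[(np.float64(-22.5), np.float64(-5.5)), (np.float64(10.5), np.float64(21.0)), (np.float64(68.5), np.float64(136.0))], [(np.float64(-21.5), np.float64(-2.0)), (np.float64(7.0), np.float64(21.5)), (np.float64(67.0), np.float64(135.5))]]
bright spot [310.9 129.1] 256.5 pin expected px [311.8 130.9] tip-eye in tool mm [ 1.6 -1.1 -6.2]
```

The eye is on the pin with no force. Pulling.

>>> {"api": "move_arm", "payload": {"targets": [[[0.0, -6, 0, 0, 0, 0, 0], [0.0, -15, 0, 0, 0, 0, 0], [0.0, -25, 0, 0, 0, 0, 0], [0.0, -35, 0, 0, 0, 0, 0], [0.0, -45, 0, 0, 0, 0, 0], [0.0, -54, 0, 0, 0, 0, 0], [0.0, -62, 0, 0, 0, 0, 0], [0.0, -67, 0, 0, 0, 0, 0], [0.0, -68, 0, 0, 0, 0, 0], [0.0, -68, 0, 0, 0, 0, 0]]]}}

```text
clock: 56.28
tool_pos: [0.4865, -0.0565, 0.0349]
eef_rot: [0.994, 0.105, 0.006, -0.001]
contact_force: [9.2, 1.2, -5.4]
opening: 0.175
finger_force: 55.0
```

```bash
python3 -c "
from h import *
pull('p14')"
```

```text
56.275 pos [ 0.4865 -0.0565  0.0349] F [ 9.2  1.2 -5.4] open 0.175 dark runs [[(np.float64(37.5), np.float64(53.5)), (np.float64(73.0), np.float64(80.5)), (np.float64(129.5), np.float64(139.5))], [(np.float64(37.5), np.float64(81.0)), (np.float64(128.5), np.float64(139.5))]]
```

>>> {"api": "move_arm", "payload": {"targets": [[[0.0, 0, 0, 0, 0, 0, 0], [0.0, 0, 0, 0, 0, 0, 0], [0.0, 0, 0, 0, 0, 0, 0], [0.0, 0, 0, 0, 0, 0, 0], [0.0, 0, 0, 0, 0, 0, 0], [0.0, 0, 0, 0, 0, 0, 0], [0.0, 0, 0, 0, 0, 0, 0], [0.0, 0, 0, 0, 0, 0, 0], [0.0, 0, 0, 0, 0, 0, 0], [0.0, 0, 0, 0, 0, 0, 0]]]}}

```text
clock: 57.58
tool_pos: [0.4865, -0.0565, 0.0349]
eef_rot: [0.994, 0.105, 0.006, -0.001]
contact_force: [9.8, 1.5, -4.8]
opening: 0.173
finger_force: 55.0
```

>>> {"api": "move_arm", "payload": {"targets": [[[0.0, 0, 0, 0, 0, 0, 0], [0.0, 0, 0, 0, 0, 0, 0], [0.0, 0, 0, 0, 0, 0, 0], [0.0, 0, 0, 0, 0, 0, 0], [0.0, 0, 0, 0, 0, 0, 0], [0.0, 0, 0, 0, 0, 0, 0], [0.0, 0, 0, 0, 0, 0, 0], [0.0, 0, 0, 0, 0, 0, 0], [0.0, 0, 0, 0, 0, 0, 0], [0.0, 0, 0, 0, 0, 0, 0]]]}}

```text
clock: 58.82
tool_pos: [0.4865, -0.0565, 0.0349]
eef_rot: [0.994, 0.105, 0.006, -0.001]
contact_force: [9.4, 0.7, -4.3]
opening: 0.175
finger_force: 55.0
```

```bash
python3 -c "
from h import *
pull('p15')"
```

```text
58.825 pos [ 0.4865 -0.0565  0.0349] F [ 9.4  0.7 -4.3] open 0.175 dark runs [[(np.float64(37.5), np.float64(53.5)), (np.float64(73.0), np.float64(80.5)), (np.float64(129.5), np.float64(139.5))], [(np.float64(37.5), np.float64(81.0)), (np.float64(128.5), np.float64(139.5))]]
```

Held at about 59.5 mm for 2.5 s. Releasing.

>>> {"api": "move_arm", "payload": {"targets": [[[0.0, 12, 0, 0, 0, 0, 0], [0.0, 24, 0, 0, 0, 0, 0], [0.0, 36, 0, 0, 0, 0, 0], [0.0, 48, 0, 0, 0, 0, 0], [0.0, 58, 0, 0, 0, 0, 0], [0.0, 66, 0, 0, 0, 0, 0], [0.0, 68, 0, 0, 0, 0, 0], [0.0, 68, 0, 0, 0, 0, 0], [0.0, 68, 0, -10, 0, 0, 0], [0.0, 68, 0, -40, 0, 0, 0]]]}}

```text
clock: 60.12
tool_pos: [0.545, -0.0435, 0.0739]
eef_rot: [0.994, 0.105, -0.002, -0.0]
contact_force: [1.3, -0.4, -1.6]
opening: 0.173
finger_force: 55.0
```

```bash
python3 -c "
from h import *
pull('p16'); go2([*slot(.078),.031],2.9,0)"
```

```text
60.125 pos [ 0.545  -0.0435  0.0739] F [ 1.3 -0.4 -1.6] open 0.173 dark runs [[(np.float64(-22.0), np.float64(-9.5)), (np.float64(89.0), np.float64(139.5))], [(np.float64(-21.5), np.float64(-8.0)), (np.float64(89.5), np.float64(139.5))]]
shift [-84.4 209.1  46.8] turn [ 0.  -0.1  9.1] heading now 12.0
```

>>> {"api": "move_arm", "payload": {"targets": [[[0.0, 0, 0, -45, 0, 0, 0], [0.0, -25, 55, -45, 0, 0, 5], [0.0, -50, 110, -45, 0, 0, 9.1], [0.0, -75, 165, -45, 0, 0, 9.1], [0.0, -84, 205, -45, 0, 0, 9.1], [0.0, -84, 209, -40, 0, 0, 9.1], [0.0, -84, 209, -10, 0, 0, 9.1], [0.0, -84, 209, 25, 0, 0, 9.1], [0.0, -84, 209, 41, 0, 0, 9.1], [0.0, -84, 209, 43, 0, 0, 9.1]]]}}

```text
clock: 61.42
tool_pos: [0.5075, -0.2642, 0.0304]
eef_rot: [1.0, 0.026, -0.001, -0.001]
contact_force: [0.2, 0.7, 0.2]
opening: 0.175
finger_force: 55.0
```

```bash
python3 -c "
from h import *
s=r.get_state();print(s['contact_force'].round(1),s['opening']);go2([*slot(.078),.011],2.9,0)"
```

```text
[0.2 0.7 0.2] 0.17532299934402767
shift [ 0.8  1.8 19.4] turn [-0.1  0.1  0.1] heading now 3.0
```

>>> {"api": "move_arm", "payload": {"targets": [[[0.0, 1, 1, 10, 0, 0, 0], [0.0, 1, 1, 17, 0, 0, 0], [0.0, 1, 1, 19, 0, 0, 0], [0.0, 1, 1, 19, 0, 0, 0], [0.4, 1, 1, 19, 0, 0, 0], [0.4, 1, 1, 19, 0, 0, 0], [0.4, 1, 1, 19, 0, 0, 0], [0.4, 1, 1, 0, 0, 0, 0], [0.4, 1, 1, -60, 0, 0, 0], [0.4, 1, 1, -120, 0, 0, 0]]]}}

```text
clock: 62.68
tool_pos: [0.5088, -0.2662, 0.1535]
eef_rot: [1.0, 0.025, -0.0, -0.0]
contact_force: [0.2, -1.3, -0.2]
opening: 0.402
finger_force: 0.0
```

>>> {"api": "move_arm", "payload": {"targets": [[[0.4, 0, -60, -40, 0, 0, 0], [0.4, 0, -120, -60, 0, 0, 0], [0.4, 0, -180, -60, 0, 0, 0], [0.4, 0, -240, -60, 0, 0, 0], [0.4, 0, -300, -60, 0, 0, 0], [0.4, 0, -360, -60, 0, 0, 0], [0.4, 0, -420, -60, 0, 0, 0], [0.4, 0, -480, -60, 0, 0, 0], [0.4, 0, -480, -60, 0, 0, 0], [0.4, 0, -480, -60, 0, 0, 0]]]}}

```text
clock: 63.92
tool_pos: [0.4845, 0.2124, 0.212]
eef_rot: [1.0, 0.025, -0.0, 0.0]
contact_force: [-0.4, -0.7, 0.5]
opening: 0.403
finger_force: 0.0
```

```bash
python3 - <<'E'
from h import *
im=r.snapshot("top"); cv2.imwrite("pics/t20.png",im[:,:,::-1]); c=r.camera_info("top")
for e,px,L in handles(im,c,z=.019): print(e[:,:2].round(4).tolist(),px.round().tolist(),round(L,4))
E
```

```text
[[0.5697, -0.445], [0.4937, -0.4491]] [[559.0, 230.0], [555.0, 196.0]] 0.0761
[[0.5629, -0.3693], [0.4652, -0.3743]] [[526.0, 242.0], [522.0, 199.0]] 0.0979
[[0.5724, -0.316], [0.4526, -0.3219]] [[503.0, 247.0], [498.0, 194.0]] 0.1199
[[0.5803, -0.2643], [0.4384, -0.2715]] [[480.0, 253.0], [475.0, 191.0]] 0.1421
```

View pics/t20.png

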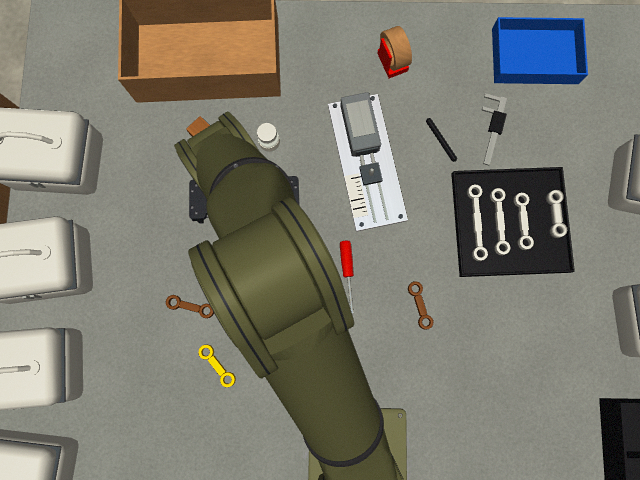

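All four are in the tray and the slide is at 0. The short one, at (557,213), has been knocked toward the right wall since I placed it, so I check in a closer crop that it lies flat.

```bash
python3 - <<'E'
from h import *
a=cv2.imread("pics/t20.png"); s=r.snapshot("scene")[:,:,::-1]
cv2.imwrite("pics/c20.png",np.hstack([cv2.resize(a[160:285,445:580],(432,400),interpolation=2),cv2.resize(s[225:330,65:220],(368,400),interpolation=2)]))
E
```

```text
(no output)
```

View pics/c20.png

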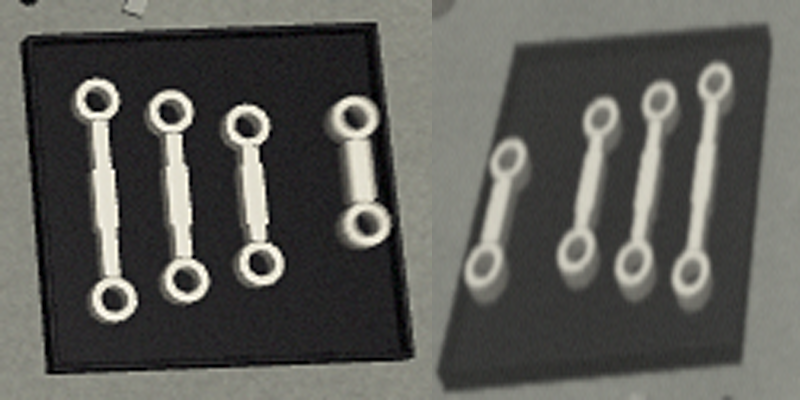

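The three longer ones lie flat. The short one at the right wall, crop (360,170), seems rolled with an edge resting on the wall. I go over it with the wrist camera to see.

```bash
python3 -c "
from h import *
go2([.5317,-.40,.15],2.9,0)"
```

```text
shift [ 17.4 612.4  62.2] turn [ 0.   0.  -0.2] heading now 2.7
```

>>> {"api": "move_arm", "payload": {"targets": [[[0.4, 2, 62, 0, 0, 0, 0], [0.4, 4, 124, 0, 0, 0, 0], [0.4, 6, 186, 0, 0, 0, 0], [0.4, 8, 248, 0, 0, 0, 0], [0.4, 10, 310, 0, 0, 0, 0], [0.4, 12, 372, 0, 0, 0, 0], [0.4, 14, 434, 0, 0, 0, 0], [0.4, 16, 496, 10, 0, 0, 0], [0.4, 17, 558, 30, 0, 0, 0], [0.4, 17, 612, 62, 0, 0, 0]]]}}

```text
clock: 65.28
tool_pos: [0.5312, -0.3994, 0.1512]
eef_rot: [1.0, 0.023, 0.0, 0.001]
contact_force: [0.4, -0.2, 0.8]
opening: 0.401
finger_force: 0.0
```

>>> {"api": "move_arm", "payload": {"targets": [[[0.4, 0, 0, 0, 0, 0, 0], [0.4, 0, 0, 0, 0, 0, 0], [0.4, 0, 0, 0, 0, 0, 0]]]}}

```text
clock: 65.65
tool_pos: [0.5333, -0.393, 0.1517]
eef_rot: [1.0, 0.026, 0.0, -0.0]
contact_force: [-0.6, -0.0, 0.3]
opening: 0.398
finger_force: 0.0
```

```bash
python3 - <<'E'
from h import *
s=r.get_state(); c=r.camera_info("wrist"); im=r.snapshot("wrist"); cv2.imwrite("pics/w21.png",im[:,:,::-1]); print(s['tool_pos'],'C',-c['R'].T@c['t'])
for e,px,L in handles(im,c,z=.019,up=2): print(e[:,:2].round(4).tolist(),px.round().tolist(),round(L,4))
E
```

```text
[ 0.5332777  -0.39303749  0.15170092] C [ 0.61368354 -0.38907589  0.29841525]
[[0.5712, -0.4468], [0.4947, -0.4508]] [[393.0, 282.0], [400.0, 175.0]] 0.0766
[[0.5627, -0.3675], [0.4641, -0.3726]] [[282.0, 315.0], [279.0, 182.0]] 0.0988
```

View pics/w21.png

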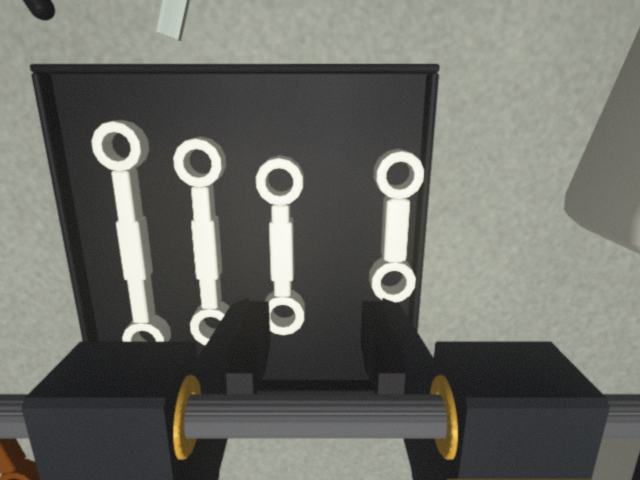

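From above, the short handle looks flat beside the right wall, with its rings at (400,175) and (393,282) round and the same size as its neighbour's. I confirm heights by triangulating both views.

```bash
python3 - <<'E'
from h import *
t=handles(cv2.imread("pics/t20.png")[:,:,::-1],r.camera_info("top"),z=.019); w=handles(cv2.imread("pics/w21.png")[:,:,::-1],r.camera_info("wrist"),z=.019,up=2)
Z=np.linspace(-.02,.06,161)
for L in(.076,.098):
    a=[o for o in t if abs(o[2]-L)<.006][0][1]; b=[o for o in w if abs(o[2]-L)<.006][0][1]
    ct,cw=r.camera_info("top"),r.camera_info("wrist")
    for i in(0,1):
        ea=sorted([ [np.array(ray(ct,[p],z)[0]) for z in Z] for p in a],key=lambda q:-q[0][0])[i]; eb=sorted([[np.array(ray(cw,[p],z)[0]) for z in Z] for p in b],key=lambda q:-q[0][0])[i]
        d=[np.linalg.norm(x-y) for x,y in zip(ea,eb)]; k=int(np.argmin(d)); print(L,i,'z',Z[k].round(4),'gap',round(d[k],4),ea[k].round(4))
# ring ellipses (outer) in the wrist view
im=cv2.imread("pics/w21.png")[:,:,::-1]; m=white(im,1)
for u,v in((400,175),(279,182),(200,162)):
    k=np.zeros_like(m); cv2.circle(k,(u,v),32,255,-1); k&=m; k[v+18:]=0
    print((u,v),cv2.boundingRect(k))
E
```

```text
0.076 0 z 0.014 gap 0.0009 [ 0.571  -0.4471  0.014 ]
0.076 1 z 0.0165 gap 0.0013 [ 0.4942 -0.4501  0.0165]
0.098 0 z 0.021 gap 0.0012 [ 0.5624 -0.3686  0.021 ]
0.098 1 z 0.021 gap 0.0009 [ 0.4648 -0.3736  0.021 ]
(400, 175) (376, 151, 56, 42)
(279, 182) (256, 158, 47, 42)
(200, 162) (173, 139, 49, 41)
```

The triangulated heights show the short handle is not raised; it lies flat on the tray floor. Everything else is where it was, so I hand the job in.

```bash
python3 -c "
from plant import r
s=r.get_state(); print(s['clock'],s['contact_force'].round(1)); print(r.finish_job())"
```

```text
65.7 [ 0.1 -0.1 -0.1]
the job is handed in; nothing more can be done
None
```

I pull-tested all four white handles in order, shortest first, each held at about 58–60 mm for over 2 s, and handed in the job with all four flat in the tray and the slide home; something knocked the short one over to the tray wall afterwards, but my checks show it still flat.

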